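# Take the bench pile apart and put each piece in its fitted place

## Robot

A 6-joint arm with a two-finger parallel gripper is mounted at the origin on a cart in front of the work surface, level with it; the furniture and walls round the work are solid. World frame = base frame: x ahead of the robot, y to its left, z up, the work surface at z = 0. Lengths are in m, angles in rad, forces in N, time in s.
With the tool pointing down it reaches from about 0.375 to 0.925 m from the base axis. Payload 5.7 kg.
Tool frame: the origin (TCP) lies at the very end of the fingers, on their centre line; the grasp point (between the pads) lies 19 mm behind it; x points along the fingers, z is the direction in which the jaws open and shut, and the axes are right-handed (so a half turn about x gives the same grasp; the last joint's range is limited). The gripper opens to 88 mm and grips with 3 to 60 N. Pads are 20 mm wide; open, the fingers measure 115 mm over their backs; the gripper's body (75 mm by 178 mm) begins 61 mm behind the grasp point.
Start: joints at [-1.304, 0.359, 1.51, -0, 1.272, -0.115], TCP at [0.224, -0.557, 0.223] pointing down, gripper open.
Joint ranges: [-2.97, 2.97], [-1.01, 2.36], [0.21, 2.38], [-0.96, 4.11], [0.2, 2.71], [-2.98, 2.98]. Speed limits (rad/s): [2.39, 2.39, 3.14, 3.14, 3.14, 3.14].

## Interface

Orientations are given as a unit quaternion [x, y, z, w].
In Python, from bench import manip gives the robot as it stands.
- The arm moves only by the shell command python3 -m creep 'ROWS' [OPENING] [FORCE]. ROWS is JSON, a list of rows, each an object of numbers: "dx", "dy", "dz": the shift along the tool's x, y, z in m; "yaw": the turn about the tool's x in degrees. A call has 1 to 12 rows; each row is the pose to reach, as a shift and turn from the pose commanded when the call began, along the tool's axes at that moment; what a row does not reach only later rows make up. A row lasts 1/8 s, in which the tool goes at most 62.5 mm and 10.7 degrees, less where a joint would pass 70% of its speed; a pose out of reach is approached as far as the arm can. A call with a gripper value outside its range is refused whole. OPENING is the finger opening in m, from 0 to 0.0878, set as the call begins (- or left out, the last holds). The fingers move at their own pace and stop on an object; FORCE is the grip in N (left out, the last holds). Time passes only in rows, so rows that repeat a pose let the fingers close. It gives the time, the measured TCP pose, the force and the opening at its end, in the units of the state.
- manip.state(): the state, without advancing time (a new reading comes with each control period).
- manip.grab_frame(name): name is "side" or "top" or "wrist"; returns a dict with "pixels" (400x640x3 uint8, red, green, blue), "camera_matrix" (3x3 intrinsics, pixels), "eye" and "orientation" of the camera in the world; the wrist camera has in their place "T_tool_cam" (4x4, takes a point from camera to tool coordinates, whose origin is the TCP and whose axes are the tool frame's). Camera axes: x right, y down, z forward; pixel columns grow to the right and rows downward; lengths in m; the calibration is good to about 2 mm. The wrist camera is an equidistant fisheye: a pixel r from the principal point sees the ray r / f radians off the axis. A picture is of the moment at which its call begins: read the wrist's pose just before it. There is no depth.
- manip.hand_in(): hands the job in, once; it reports no verdict.
Trained networks look in a picture, given as the dict that the camera call returned (one of the last four; its "shot" number tells which), for a name from the list of things; names that differ only in an ending like _2 or _b are one class to them, and where a whole thing is asked for, a point or a joint stands for the part that bears it (a point fixed in the world has none). Each returns a list of dicts, best first, with "p" (0 to 1); they miss things now and then, are a little off and sometimes report something else, mostly with a low value. They report only what shows in the picture. A call takes as long as a camera call.
- manip.silhouettes(picture, name): "pixels" (400x640 bool, what is visible of it) and "rect" ([centre column, centre row, width, height] in pixels, round what is visible of it).
The state is a dict: "clock": time; "qpos": joint angles; "joint_velocities": joint speeds; "joint_torque": joint torques, N m; "position": TCP position; "eef_rot": TCP orientation; "force": force on the tool from outside, world axes, zero at the start; "wrist_torque": the same for the moment, N m; "finger_gap": opening from 0.0 (shut) to 1.0 (fully open).
Only numpy, scipy, OpenCV 4.12 (cv2) and the standard library are available. Lean on these libraries where they do the work, as an engineer would, in place of code of your own. Each camera call takes 0.05 s, during which the arm holds its last target.

## Task

Clear the pile on the work board: press the red pencil down between the spring jaws of the pencil holder until it snaps fully home, midway along the holder, and lay the sanding block, the pale wooden blank and the whetstone each flat, right way up, in the tray that is cut to its size. Leave the blue oil bottle and the grey sanding sleeve behind the work where they stand.

Things in the scene. Friction and masses are not known exactly. Their poses are not given: they have to be found in the camera images.
- pencil_c (a point): red carpenter's pencil, 171 mm long, 10 mm wide, 8 mm high, 20 g, lying loose on top of the pile, 95 to 103 mm above the board; point at its centre, y along its length (either end may lead), z up. It lies roughly along the sanding block and sticks out past both its ends.
- sanding_block_c (a point): dark brown sanding block, a plain box 61 wide, 101 long, 32 mm high, about 90 g, under the pencil and on the blank; point at its centre, y along its length, z up.
- blank_c (a point): pale wooden handle blank, a plain box 45 wide, 140 long, 35 mm high, about 180 g, under the sanding block and on the whetstone; point at its centre, y along its length, z up.
- whetstone_c (a point): whetstone at the bottom of the pile, standing on the work board (its top is z = 0.03, 30 mm above the bench top): a timber bed 65 wide, 190 long, 14 mm high with a grey stone 56 wide, 170 long, 14 mm high on it, 28 mm high in all, about 420 g; point at its centre (on the joint of bed and stone), y along its length, z up.
- holder_seat (a point): fixed pencil holder: wooden base 46x124x8 mm; two posts 16 mm long, 43 mm either side of its middle along y, free room between. Sprung steel jaws on each post: lips 7 mm apart 50 mm above the board, flaring to 20 mm at 67 mm up; pressing home takes 5-15 N. Point: where the seated pencil's centre goes, 44 mm above the board; pencil lies along y, either way round; z up.
- tray_short_seat (a point): fixed shallow tray with a dark rubber floor and dark wooden rim, the shortest of the three, for the sanding block: inside 77 x 117 mm, 8 mm to spare all round it; rim 7 mm thick, its top 14 mm above the board and 10 mm above the tray floor, with a 75 mm gap in the middle of each long side for the fingers. Point at the middle of the tray floor (4 mm above the board); y along its length, z up.
- tray_narrow_seat (a point): fixed shallow tray with a dark rubber floor and dark wooden rim, the narrowest of the three, for the pale wooden blank: inside 61 x 156 mm, 8 mm to spare all round it; rim 7 mm thick, its top 14 mm above the board and 10 mm above the tray floor, with a 80 mm gap in the middle of each long side for the fingers. Point at the middle of the tray floor (4 mm above the board); y along its length, z up.
- tray_long_seat (a point): fixed shallow tray with a dark rubber floor and dark wooden rim, the longest of the three, for the whetstone: inside 81 x 206 mm, 8 mm to spare all round it; rim 7 mm thick, its top 14 mm above the board and 10 mm above the tray floor, with a 100 mm gap in the middle of each long side for the fingers. Point at the middle of the tray floor (4 mm above the board); y along its length, z up.
- bottle_c (a point): bystander: blue oil bottle with a white label band and white cap, 45 mm across, 120 mm high, loose, standing behind the work; point on its axis half-way up. Not to be moved.
- sleeve_c (a point): bystander: grey open sanding sleeve (a tube), 80 mm across, 60 mm high, loose, standing behind the work; point on its axis half-way up. Not to be moved.

How it is judged:
By the outcome, as a careful person would: the job done as asked, in the order asked, and still so for the second after the job is handed in, with the robot touching nothing.
It also fails if it takes over 128 s, if anything falls off the work surface, if the arm or the gripper's body presses on something with over 40 N, if the wrist force passes 120 N, or if a joint passes its speed limit or range.

## Working session

There is one attempt and no reset: what is moved stays moved. The work goes in short steps, Python scripts to look and compute and a shell command to move; the robot and the scene stay as the last step left them, time stands still between calls to the robot, and variables do not carry over. Pictures are saved under pics/ and viewed, and the job is handed in when it is done.

```bash
ls; mkdir -p pics; cat > h.py <<'E'
import numpy as np, cv2
from bench import manip
from scipy.spatial.transform import Rotation as R
def grab(n,fn):
    s=manip.state(); f=manip.grab_frame(n); cv2.imwrite('pics/'+fn+'.png',f['pixels'][:,:,::-1]); return s,f
E
python3 - <<'E'
from h import *
print(manip.state())
for n in ['side','top','wrist']:
    s,f=grab(n,n+'0'); print(n,{k:v for k,v in f.items() if k!='pixels'})
E
```

```text
pics
{'clock': 0.0, 'qpos': array([-1.30409522e+00,  3.59478034e-01,  1.51141335e+00,  2.76794635e-05,
        1.27250329e+00, -1.15096581e-01]), 'joint_velocities': array([-7.83297579e-04, -1.42040884e-03, -9.44732675e-04,  1.19685235e-05,
        1.61034490e-03, -3.06243945e-04]), 'joint_torque': array([-1.10506739e-03, -5.15378594e+01, -2.70726603e+01,  6.75064302e-02,
        3.49008304e-02, -1.27530616e-04]), 'position': array([ 0.22337688, -0.55613389,  0.22183292]), 'eef_rot': array([ 0.39647072,  0.58626317, -0.39562634,  0.5853087 ]), 'force': array([ 0.3622763 ,  0.0748301 , -0.31397755]), 'wrist_torque': array([ 0.01777347, -0.0007627 , -0.02481535]), 'finger_gap': 1.0003138444873128}
side {'camera_matrix': array([[426.31033943,   0.        , 313.01717002],
       [  0.        , 426.31033943, 204.59681646],
       [  0.        ,   0.        ,   1.        ]]), 'eye': array([ 0.60199224, -1.05429086,  0.59028064]), 'orientation': array([ 0.84556705,  0.00278512, -0.01754682, -0.53357354]), 'shot': 1}
top {'camera_matrix': array([[398.10446995,   0.        , 318.0490612 ],
       [  0.        , 398.10446995, 196.57550811],
       [  0.        ,   0.        ,   1.        ]]), 'eye': array([ 0.51657138, -0.09975346,  1.13978226]), 'orientation': array([ 0.71496913, -0.6984914 ,  0.01215929, -0.02794738]), 'shot': 2}
wrist {'camera_matrix': array([[309.70691629,   0.        , 317.39712135],
       [  0.        , 309.70691629, 193.03959032],
       [  0.        ,   0.        ,   1.        ]]), 'T_tool_cam': array([[-8.67339866e-04, -2.43014235e-01,  9.70022335e-01,
        -1.61423582e-01],
       [-5.42591828e-04, -9.70022442e-01, -2.43014747e-01,
         6.59291974e-02],
       [ 9.99999477e-01, -7.37102570e-04,  7.09481597e-04,
         1.93871929e-04],
       [ 0.00000000e+00,  0.00000000e+00,  0.00000000e+00,
         1.00000000e+00]]), 'shot': 3}
```

View pics/top0.png

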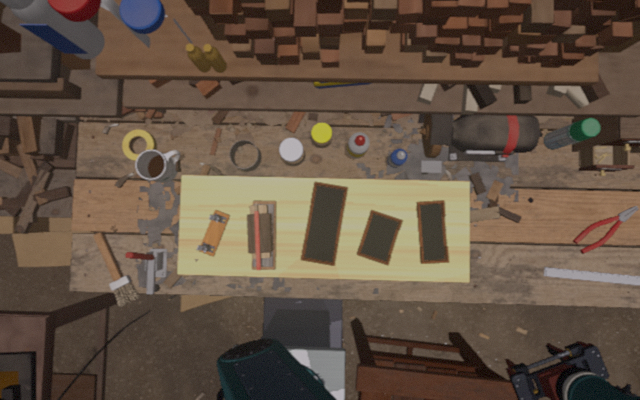

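View pics/side0.png

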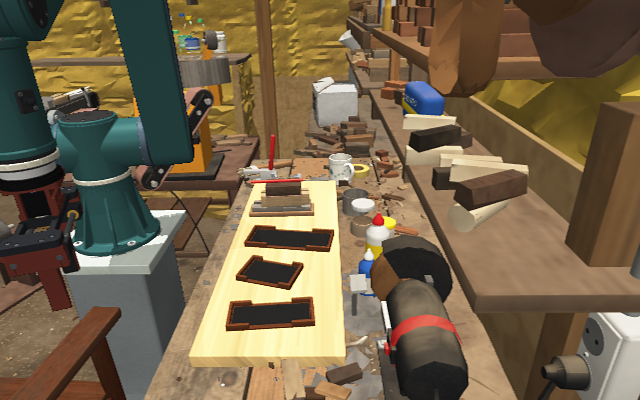

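View pics/wrist0.png

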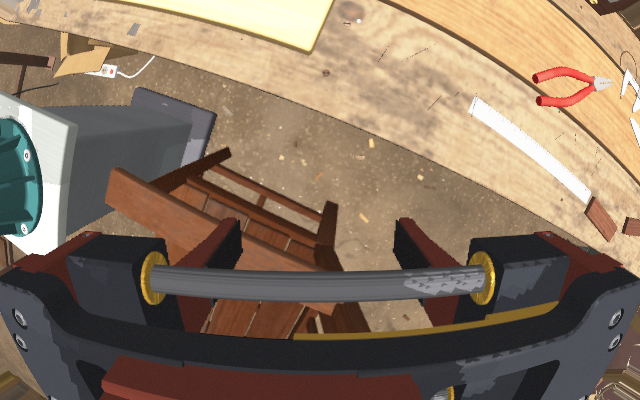

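```bash
cat >> h.py <<'E'
def ray(f,px,s=None):
    px=np.atleast_2d(np.asarray(px,float)); K=f['camera_matrix']
    if 'eye' in f:
        d=np.c_[(px[:,0]-K[0,2])/K[0,0],(px[:,1]-K[1,2])/K[1,1],np.ones(len(px))]
        return np.array(f['eye']),R.from_quat(f['orientation']).apply(d)
    u=(px-[K[0,2],K[1,2]])/K[0,0]; r=np.linalg.norm(u,axis=1)
    d=np.c_[u*np.sinc(r/np.pi)[:,None],np.cos(r)]
    T=f['T_tool_cam']; Rt=R.from_quat(s['eef_rot'])
    return Rt.apply(T[:3,3])+s['position'], Rt.apply(d@T[:3,:3].T)
def onz(f,px,z,s=None):
    o,d=ray(f,px,s); return (o+d*((z-o[2])/d[:,2])[:,None])[:,:2]
def rect(f,m,z,s=None):
    # min-area rect in world plane of the mask outline
    c=max(cv2.findContours(m.astype(np.uint8),cv2.RETR_EXTERNAL,cv2.CHAIN_APPROX_NONE)[0],key=len)[:,0]
    w=onz(f,c,z,s); (cx,cy),(a,b),t=cv2.minAreaRect((w*1000).astype(np.float32))
    if a>b: t+=90; a,b=b,a     # b long; short axis direction t
    long=(t+90)%180            # heading of long axis from +x
    return np.round([cx,cy],1),np.round([a,b],1),round(long,1)
ZT={'pencil_c':.128,'sanding_block_c':.125,'blank_c':.093,'whetstone_c':.058,'tray_short_seat':.044,'tray_narrow_seat':.044,'tray_long_seat':.044,'holder_seat':.038,'bottle_c':.06,'sleeve_c':.06}
E
python3 - <<'E'
from h import *
s,f=grab('top','t1')
big=cv2.resize(f['pixels'][165:290,170:480],None,fx=2.5,fy=2.5,interpolation=cv2.INTER_CUBIC)
cv2.imwrite('pics/t1c.png',big[:,:,::-1])
for n in ZT:
    r=manip.silhouettes(f,n)
    for q in r[:2]:
        print(n,round(q['p'],2),np.round(q['rect']),q['pixels'].sum(),rect(f,q['pixels'],ZT[n]))
E
```

```text
pencil_c 0.55 [258. 238.   6.  66.] 197 (array([464. ,  75.2]), array([ 10.7, 149.4]), 3.4)
pencil_c 0.27 [324. 225.  48.  81.] 2686 (array([506.7, -94.5]), array([ 87.4, 201.9]), 171.4)
sanding_block_c 0.76 [258. 232.  32.  42.] 830 (array([479.2,  54.2]), array([33.6, 99.5]), 4.1)
blank_c 0.56 [260. 232.  22.  54.] 146 (array([539.7,  68.8]), array([21.1, 26.5]), 91.8)
blank_c 0.56 [246. 155.  26.  32.] 306 (array([698.1, 139.2]), array([36.4, 72. ]), 139.9)
whetstone_c 0.61 [265. 235.  27.  66.] 461 (array([469.2,  65.5]), array([ 57.5, 181.5]), 1.7)
whetstone_c 0.21 [324. 224.  47.  85.] 2835 (array([506.5, -96.1]), array([100.3, 220.3]), 170.1)
tray_short_seat 0.63 [382. 238.  45.  55.] 1588 (array([ 471.7, -246.7]), array([ 93.4, 130.2]), 162.6)
tray_narrow_seat 0.67 [433. 233.  38.  62.] 1762 (array([ 490.2, -389.4]), array([ 77.4, 170. ]), 4.6)
holder_seat 0.58 [215. 234.  33.  50.] 758 (array([473.2, 213.1]), array([ 51.2, 124.3]), 159.5)
holder_seat 0.21 [260. 232.  26.  38.] 823 (array([476.2,  67.3]), array([ 38.8, 107.6]), 1.9)
bottle_c 0.82 [397. 160.  16.  23.] 271 (array([ 687.7, -288.5]), array([40.4, 56.1]), 135.7)
sleeve_c 0.84 [247. 155.  30.  30.] 334 (array([699.2, 146.2]), array([45.1, 78.4]), 147.5)
```

View pics/t1c.png

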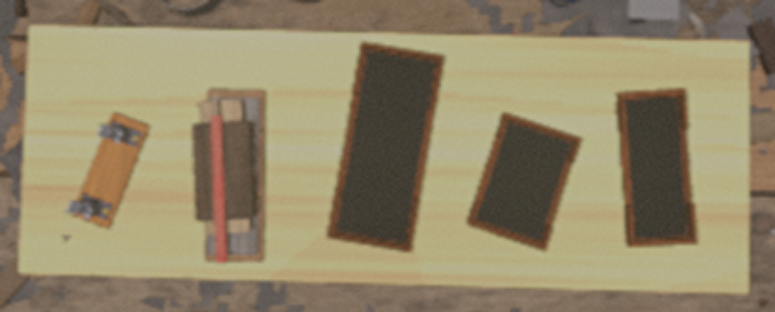

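```bash
cat >> h.py <<'E'
def plan(x,y,z,long=None,jaw=None):
    """target TCP (m), heading (deg) of object's long axis (jaws across) """
    s=manip.state(); r=R.from_quat(s['eef_rot']); M=r.as_matrix()
    d=M.T@(np.array([x,y,z])-s['position'])
    zh=np.degrees(np.arctan2(M[1,2],M[0,2]))
    out=dict(now=np.round(s['position']*1000,1),tilt=np.round(M[:,0],3),zh=round(zh,2),d_mm=np.round(d*1000,1),q=np.round(s['qpos'],2),t=round(s['clock'],2),F=np.round(s['force'],1))
    if long is not None:
        t=long+90; dy=(t-zh+90)%180-90   # world ccw turn
        out['yaw']=round(-dy,2)  # tool x down -> sign flips
    print(out)
E
python3 -c "
from h import *
plan(.47,.07,.32,long=3)"
```

```text
{'now': array([ 223.5, -556.8,  222.7]), 'tilt': array([ 0.,  0., -1.]), 'zh': np.float64(-68.13), 'd_mm': array([ -97.3,  462.2, -489.8]), 'q': array([-1.3 ,  0.36,  1.51,  0.  ,  1.27, -0.12]), 't': 0.7, 'F': array([ 0.5, -0.1, -0.6]), 'yaw': np.float64(18.87)}
```

```bash
python3 -m creep '[{"dx":-0.05,"dy":0.03,"dz":-0.03,"yaw":5},{"dx":-0.08,"dy":0.07,"dz":-0.07,"yaw":12},{"dx":-0.1,"dy":0.11,"dz":-0.115,"yaw":19},{"dx":-0.1,"dy":0.15,"dz":-0.16,"yaw":19},{"dx":-0.1,"dy":0.19,"dz":-0.205,"yaw":19},{"dx":-0.1,"dy":0.23,"dz":-0.25,"yaw":19},{"dx":-0.1,"dy":0.275,"dz":-0.29,"yaw":19},{"dx":-0.1,"dy":0.32,"dz":-0.335,"yaw":19},{"dx":-0.1,"dy":0.36,"dz":-0.38,"yaw":19},{"dx":-0.1,"dy":0.4,"dz":-0.425,"yaw":19},{"dx":-0.1,"dy":0.44,"dz":-0.47,"yaw":19},{"dx":-0.1,"dy":0.46,"dz":-0.49,"yaw":19}]' 0.06 20; python3 - <<'E'
from h import *
plan(.464,.0752,.2,3.4)
s,f=grab('wrist','w1'); plan(.464,.0752,.2,3.4)
for n in list(ZT)[:8]:
    r=manip.silhouettes(f,n)
    for q in r[:2]:
        print(n,round(q['p'],2),np.round(q['rect']),q['pixels'].sum(),rect(f,q['pixels'],ZT[n],s))
E
```

```text
clock: 2.2
position: [0.4683, 0.0723, 0.3228]
eef_rot: [0.487, 0.513, -0.486, 0.513]
force: [-0.4, -1.0, 0.1]
finger_gap: 0.683
{'now': array([468.3,  72.3, 322.8]), 'tilt': array([ 0.001,  0.001, -1.   ]), 'zh': np.float64(-86.96), 'd_mm': array([122.8,  -4.3,  -3.1]), 'q': array([0.01, 0.09, 1.62, 0.  , 1.43, 1.52]), 't': 2.2, 'F': array([-0.4, -1. ,  0.1]), 'yaw': np.float64(-0.36)}
{'now': array([469.5,  73.9, 322.8]), 'tilt': array([ 0.001,  0.003, -1.   ]), 'zh': np.float64(-86.95), 'd_mm': array([122.8,  -5.6,  -1.2]), 'q': array([0.01, 0.09, 1.62, 0.  , 1.43, 1.53]), 't': 2.25, 'F': array([1.4, 1.6, 0.6]), 'yaw': np.float64(-0.35)}
pencil_c 0.58 [313. 171.  12. 140.] 1221 (array([466.5,  75.5]), array([ 12.8, 165.8]), 4.1)
sanding_block_c 0.91 [317. 165.  56.  80.] 3533 (array([478.8,  57.2]), array([29.7, 99.5]), 4.0)
blank_c 0.69 [320. 160.  45. 128.] 1030 (array([543.8,  72.9]), array([32.1, 58. ]), 90.7)
blank_c 0.56 [315. 158.  43. 104.] 682 (array([536.8,  94.2]), array([21.3, 24. ]), 2.6)
whetstone_c 0.59 [320. 162.  48. 132.] 959 (array([544.7,  73.4]), array([35. , 61.6]), 90.8)
tray_short_seat 0.67 [506. 173.  66.  92.] 3313 (array([ 472.2, -241.2]), array([ 96.5, 131.8]), 162.8)
tray_narrow_seat 0.7 [564. 171.  37.  93.] 2476 (array([ 488.5, -383.1]), array([ 86.1, 169.8]), 4.8)
tray_long_seat 0.84 [429. 143.  86. 151.] 8565 (array([504.9, -91. ]), array([100.3, 220.9]), 171.4)
holder_seat 0.56 [224. 154.  57.  86.] 2445 (array([467.7, 215.9]), array([ 53.9, 134.7]), 160.6)
holder_seat 0.42 [320. 161.  49. 128.] 1005 (array([545.2,  73.2]), array([36.7, 64.7]), 90.9)
```

View pics/w1.png

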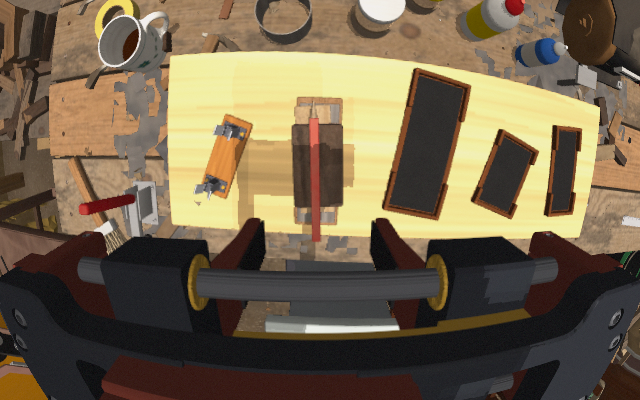

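```bash
python3 -m creep '[{"dx":0.04,"dy":-0.002,"dz":-0.001},{"dx":0.08,"dy":-0.003,"dz":-0.001},{"dx":0.105,"dy":-0.003,"dz":-0.001,"yaw":-1},{"dx":0.11,"dy":-0.003,"dz":-0.001,"yaw":-1},{"dx":0.11,"dy":-0.003,"dz":-0.001,"yaw":-1}]' 0.04 30; python3 - <<'E'
from h import *
s,f=grab('wrist','w2'); plan(.464,.0752,.127,4)
for n in list(ZT)[:4]+['holder_seat','tray_long_seat']:
    r=manip.silhouettes(f,n)
    for q in r[:2]:
        print(n,round(q['p'],2),np.round(q['rect']),q['pixels'].sum(),rect(f,q['pixels'],ZT[n],s))
E
```

```text
{'now': array([467.7,  68.4, 322.8]), 'tilt': array([ 0., -0., -1.]), 'zh': np.float64(-87.22), 'd_mm': array([195.8,  -3.3,  -7. ]), 'q': array([-0.  ,  0.09,  1.62, -0.  ,  1.43,  1.52]), 't': 2.7, 'F': array([ 0.6, -0.7, -0.1]), 'yaw': np.float64(-1.22)}
pencil_c 0.81 [310. 171.   9. 137.] 1144 (array([466.1,  75. ]), array([ 12. , 164.5]), 4.4)
sanding_block_c 0.97 [314. 164.  51.  80.] 3354 (array([478.3,  56.4]), array([29.5, 98. ]), 3.0)
blank_c 0.71 [311. 160.  37. 110.] 627 (array([537.7,  94.2]), array([20. , 22.8]), 2.4)
whetstone_c 0.89 [317. 158.  43. 131.] 963 (array([546. ,  73.7]), array([33.8, 60.6]), 89.5)
holder_seat 0.96 [223. 155.  56.  83.] 2506 (array([467.5, 216.5]), array([ 55.9, 134.3]), 160.2)
tray_long_seat 0.93 [427. 142.  87. 150.] 8492 (array([504.8, -91.6]), array([ 99. , 220.4]), 171.6)
tray_long_seat 0.54 [220. 155.  55.  82.] 2408 (array([468.8, 214.1]), array([ 54.2, 130.5]), 160.5)invalid input
```

View pics/w2.png

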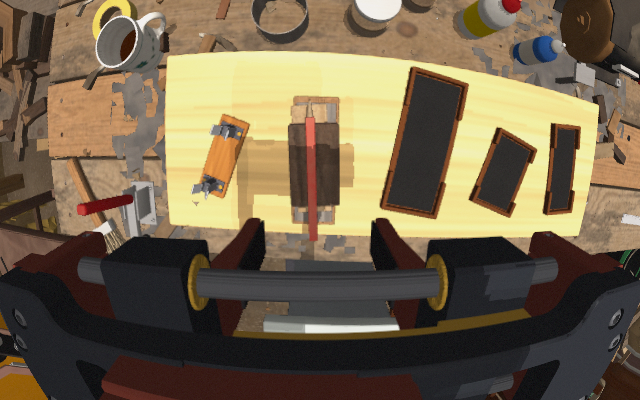

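```bash
python3 -m creep '[{"dx":0.04,"dy":-0.002,"dz":-0.003,"yaw":0},{"dx":0.08,"dy":-0.003,"dz":-0.006,"yaw":-1},{"dx":0.105,"dy":-0.003,"dz":-0.007,"yaw":-1},{"dx":0.11,"dy":-0.003,"dz":-0.007,"yaw":-1},{"dx":0.11,"dy":-0.003,"dz":-0.007,"yaw":-1}]' 0.04 30;  python3 - <<'E'
from h import *
s,f=grab('wrist','w3'); plan(.466,.075,.127,4)
big=cv2.resize(f['pixels'][40:250,220:420],None,fx=2.5,fy=2.5,interpolation=cv2.INTER_CUBIC)
cv2.imwrite('pics/w3c.png',big[:,:,::-1])
for n in list(ZT)[:4]:
    r=manip.silhouettes(f,n)
    for q in r[:2]:
        print(n,round(q['p'],2),np.round(q['rect']),q['pixels'].sum(),rect(f,q['pixels'],ZT[n],s))
E
```

```text
clock: 3.62
position: [0.4649, 0.0762, 0.2131]
eef_rot: [0.483, 0.517, -0.483, 0.517]
force: [-0.5, 0.1, 0.2]
finger_gap: 0.458
{'now': array([465.3,  76.1, 213.6]), 'tilt': array([ 0.002,  0.   , -1.   ]), 'zh': np.float64(-86.13), 'd_mm': array([86.6,  0.4,  1.2]), 'q': array([0.02, 0.18, 1.79, 0.  , 1.17, 1.52]), 't': 3.67, 'F': array([0.2, 0.5, 0.4]), 'yaw': np.float64(-0.13)}
pencil_c 0.58 [318. 180.  12. 183.] 2029 (array([474.1,  75.5]), array([ 10.7, 153.8]), 4.2)
blank_c 0.62 [315. 170.  52. 146.] 1097 (array([536.9,  93.6]), array([21.6, 22.7]), 3.8)
whetstone_c 0.7 [324. 170.  63. 168.] 1550 (array([545.1,  74.3]), array([35. , 64.2]), 90.2)
whetstone_c 0.65 [547. 185.  74. 100.] 4098 (array([ 474.8, -226. ]), array([ 97.9, 124.3]), 162.2)
```

View pics/w3c.png

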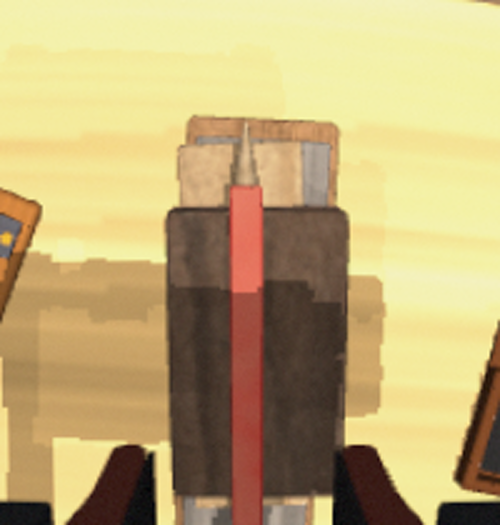

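```bash
python3 - <<'E'
from h import *
s,f=grab('wrist','w4')
print(onz(f,[[318,88.8],[318,114]],.129,s))
print(onz(f,[[293,245],[340,245],[286.5,125],[358,125]],.125,s))
s,f=grab('top','t2')
r=manip.silhouettes(f,'pencil_c')
big=cv2.resize(f['pixels'][185:285,230:300],None,fx=6,fy=6,interpolation=cv2.INTER_CUBIC)
cv2.imwrite('pics/t2c.png',big[:,:,::-1])
E
```

```text
[[0.55383789 0.0812674 ]
 [0.53378128 0.07991855]]
[[0.42046712 0.09427411]
 [0.42323181 0.05305364]
 [0.52344538 0.1045989 ]
 [0.52743539 0.04715237]]
```

View pics/t2c.png

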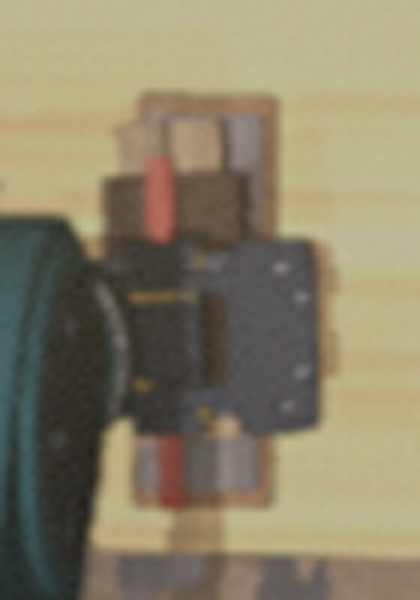

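```bash
python3 - <<'E'
import cv2
im=cv2.imread('pics/w2.png')
cv2.imwrite('pics/w2c.png',cv2.resize(im[80:260,260:370],None,fx=3.3,fy=3.3,interpolation=cv2.INTER_CUBIC))
E
```

```text
(no output)
```

View pics/w2c.png

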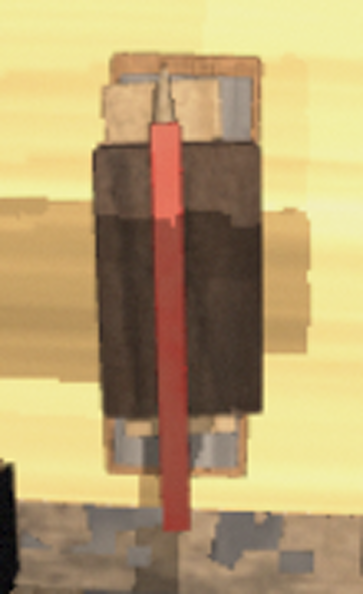

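```bash
python3 - <<'E'
from h import *
s,f=grab('wrist','w4')
a=np.radians(-87.22)
z=np.array([np.cos(a),np.sin(a),0]);x=np.array([0,0,-1.]);y=np.cross(z,x)
s=dict(position=np.array([.4677,.0684,.3228]),eef_rot=R.from_matrix(np.c_[x,y,z]).as_quat())
print(onz(f,[[313.6,240.6],[310,101.8],[292.7,208],[339,204.5],[288.3,125],[338.5,125]],.129,s))
E
```

```text
[[0.38391456 0.06862143]
 [0.55079704 0.08030476]
 [0.42494872 0.09555469]
 [0.43197094 0.04034975]
 [0.52322045 0.10384362]
 [0.52585712 0.04664068]]
```

```bash
python3 -m creep '[{"dx":0.03,"dy":0.002,"dz":0.001,"yaw":0},{"dx":0.06,"dy":0.003,"dz":0.001,"yaw":0},{"dx":0.076,"dy":0.003,"dz":0.001,"yaw":0},{"dx":0.082,"dy":0.003,"dz":0.001,"yaw":0},{"dx":0.086,"dy":0.003,"dz":0.001,"yaw":0},{"dx":0.086,"dy":0.003,"dz":0.001,"yaw":0}]' 0.03 40;  python3 - <<'E'
from h import *
s,f=grab('wrist','w5'); plan(.468,.0747,.127,4)
E
```

```text
clock: 4.82
position: [0.4679, 0.0754, 0.127]
eef_rot: [0.483, 0.516, -0.483, 0.517]
force: [0.4, 0.4, -0.0]
finger_gap: 0.341
{'now': array([468. ,  75.4, 127.2]), 'tilt': array([ 0.001,  0.   , -1.   ]), 'zh': np.float64(-86.12), 'd_mm': array([ 0.2, -0.1,  0.7]), 'q': array([0.01, 0.3 , 1.89, 0.  , 0.95, 1.52]), 't': 4.88, 'F': array([ 0.1,  0.1, -0.3]), 'yaw': np.float64(-0.12)}
```

View pics/w5.png

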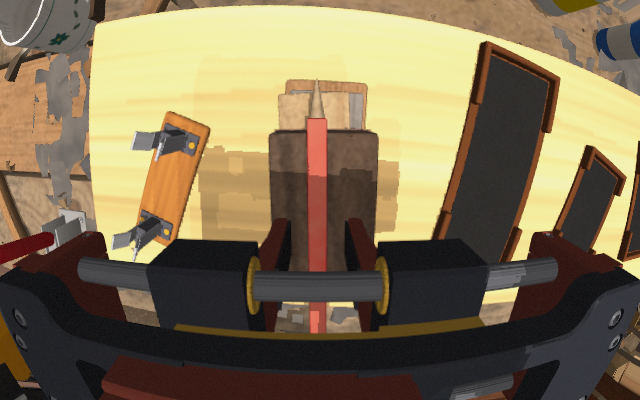

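```bash
python3 -m creep '[{"dx":0.001,"dy":0,"dz":0,"yaw":0},{"dx":0.001,"dy":0,"dz":0,"yaw":0},{"dx":0.001,"dy":0,"dz":0,"yaw":0},{"dx":0.001,"dy":0,"dz":0,"yaw":0}]' 0.0 40;python3 -m creep '[{"dx":-0.01,"dy":0,"dz":0,"yaw":0},{"dx":-0.03,"dy":0,"dz":0,"yaw":0},{"dx":-0.05,"dy":0,"dz":0,"yaw":0},{"dx":-0.06,"dy":0,"dz":0,"yaw":0},{"dx":-0.06,"dy":0,"dz":0,"yaw":0}]';  python3 - <<'E'
from h import *
s,f=grab('wrist','w6'); plan(.468,.215,.19,160.3)
E
```

```text
clock: 5.38
position: [0.4677, 0.0754, 0.1259]
eef_rot: [0.483, 0.517, -0.483, 0.517]
force: [-0.4, -0.3, 2.9]
finger_gap: 0.114
clock: 6.0
position: [0.4681, 0.0754, 0.1864]
eef_rot: [0.483, 0.516, -0.482, 0.517]
force: [0.7, 0.7, 0.5]
finger_gap: 0.112
{'now': array([467.5,  75.4, 185.7]), 'tilt': array([ 0.,  0., -1.]), 'zh': np.float64(-86.12), 'd_mm': array([  -4.3,    9.9, -139.3]), 'q': array([0.01, 0.22, 1.82, 0.  , 1.1 , 1.52]), 't': 6.05, 'F': array([-0.1, -0.2, -0.8]), 'yaw': np.float64(23.58)}
```

View pics/w6.png

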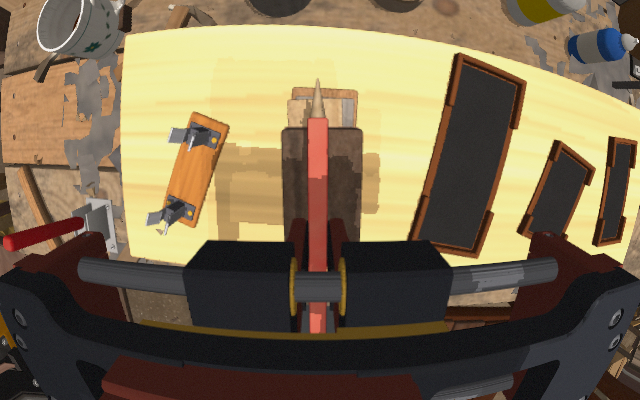

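```bash
python3 - <<'E'
from h import *
im=cv2.imread('pics/w6.png')
cv2.imwrite('pics/w6c.png',cv2.resize(im[105:245,130:240],None,fx=4,fy=4,interpolation=cv2.INTER_CUBIC))
E
```

```text
(no output)
```

View pics/w6c.png

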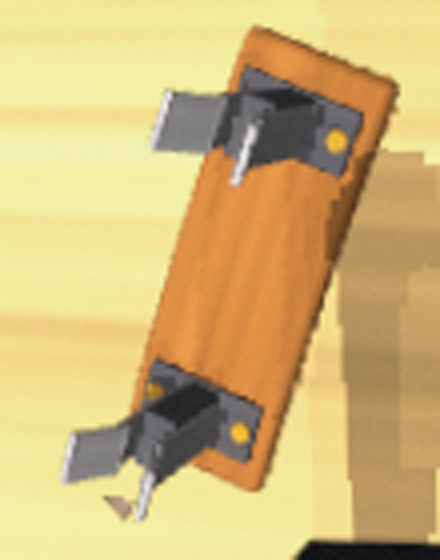

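```bash
python3 -c "
from h import *
plan(.44,.145,.2,160.3)"
```

```text
{'now': array([467.5,  75.4, 185.7]), 'tilt': array([ 0.,  0., -1.]), 'zh': np.float64(-86.12), 'd_mm': array([-14.3, -22.8, -71.3]), 'q': array([0.01, 0.22, 1.82, 0.  , 1.1 , 1.52]), 't': 6.05, 'F': array([-0.1, -0.2, -0.8]), 'yaw': np.float64(23.58)}
```

```bash
python3 -m creep '[{"dx":-0.005,"dy":-0.005,"dz":-0.015,"yaw":5},{"dx":-0.01,"dy":-0.013,"dz":-0.04,"yaw":13},{"dx":-0.014,"dy":-0.02,"dz":-0.063,"yaw":20},{"dx":-0.014,"dy":-0.023,"dz":-0.071,"yaw":23.6},{"dx":-0.014,"dy":-0.023,"dz":-0.071,"yaw":23.6},{"dx":-0.014,"dy":-0.023,"dz":-0.071,"yaw":23.6},{"dx":-0.014,"dy":-0.023,"dz":-0.071,"yaw":23.6}]';  python3 - <<'E'
from h import *
s,f=grab('wrist','w7'); plan(.468,.215,.19,160.3)
import pickle; pickle.dump((s,f),open('w7.pkl','wb'))
for q in manip.silhouettes(f,'holder_seat'): print(q['p'],q['rect'],rect(f,q['pixels'],.038,s))
im=f['pixels'][:,:,::-1]
cv2.imwrite('pics/w7c.png',cv2.resize(im[60:260,120:320],None,fx=3,fy=3,interpolation=cv2.INTER_CUBIC))
E
```

```text
clock: 6.92
position: [0.4399, 0.1443, 0.1994]
eef_rot: [-0.578, -0.407, 0.578, -0.407]
force: [-0.5, -0.2, 0.1]
finger_gap: 0.113
{'now': array([439.9, 144.3, 199.5]), 'tilt': array([-0.,  0., -1.]), 'zh': np.float64(-109.73), 'd_mm': array([  9.5,   2.6, -76.1]), 'q': array([0.17, 0.19, 1.82, 0.  , 1.13, 2.08]), 't': 6.97, 'F': array([ 0.8, -0.6, -0.9]), 'yaw': np.float64(-0.03)}
0.78 [246.9, 177.3, 51.4, 123.4] (array([466.8, 216.6]), array([ 56.6, 134.4]), 160.5)
```

View pics/w7c.png

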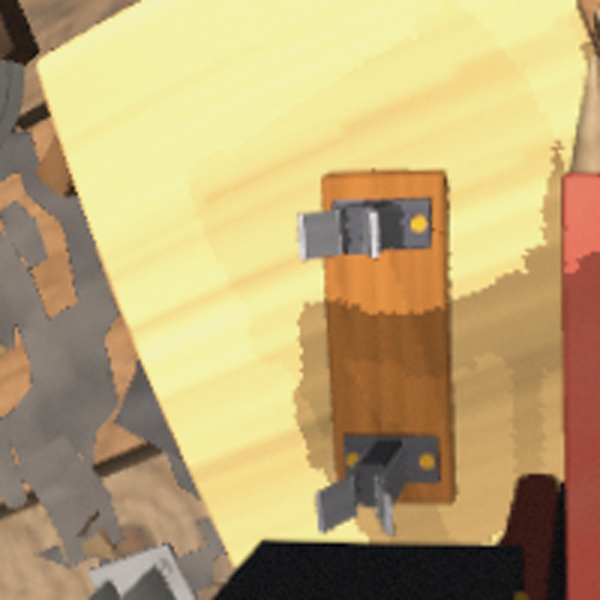

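```bash
cat > m.py <<'E'
from h import *
import pickle
s,f=pickle.load(open('w7.pkl','rb'))
P=lambda a:np.c_[120+np.array(a,float)[:,0]/3,60+np.array(a,float)[:,1]/3]
b=onz(f,P([[323,180],[444,175],[330,410]]),.038,s)*1000
c=onz(f,P([[449,175],[456,500]]),.030,s)*1000
print('base',b.round(1),c.round(1))
j=onz(f,P([[303,213],[305,258],[377,207],[377,258],[318,492],[322,532],[385,500],[392,534]]),.097,s)*1000
print('jaw',j.round(1)); 
A=j[:4].mean(0);B=j[4:].mean(0)
print(A,B,np.linalg.norm(A-B),(A+B)/2,np.degrees(np.arctan2(*(A-B)[::-1])))
# base center
d=c[0]-c[1];d/=np.linalg.norm(d);n=np.array([-d[1],d[0]])
print('head',np.degrees(np.arctan2(d[1],d[0])),np.linalg.norm(c[0]-c[1]),'w',(b[0]-c[0])@n,(b[2]-c[0])@n)
print('ctr from far edge/right edge', (b[0]+b[1])/2-62*d, 'from right edge', c.mean(0)+23*n)
E
python3 m.py
```

```text
base [[533.3 211.5]
 [518.7 170.1]
 [454.8 241.3]] [[518.5 169.6]
 [404.3 211.8]]
jaw [[521.  204.3]
 [508.5 208.7]
 [514.2 182.8]
 [500.5 188.2]
 [440.7 234.1]
 [428.  238.6]
 [431.3 214.6]
 [420.2 217.1]]
[511.03731595 196.03418837] [430.05780544 226.09279474] 86.37824344251811 [470.54756069 211.06349155] -20.36431152909862
head -20.263970388510142 121.76203720515107 w 44.36362752656524 45.118956132964655
ctr from far edge/right edge [467.88331906 212.26384917] from right edge [469.35733011 212.30310307]
```

```bash
python3 - <<'E'
from h import *
import pickle
s,f=pickle.load(open('w7.pkl','rb'))
im=f['pixels'][:,:,::-1]
cv2.imwrite('pics/w7d.png',cv2.resize(im[50:200,270:370],None,fx=4,fy=4,interpolation=cv2.INTER_CUBIC))
M=R.from_quat(s['eef_rot']).as_matrix()
for p in ([318,78],):
    w=np.r_[onz(f,p,s['position'][2]+.003,s)[0],s['position'][2]+.003]; print(M.T@(w-s['position']))
E
```

```text
[-0.0030364   0.08620335  0.00054587]
```

View pics/w7d.png

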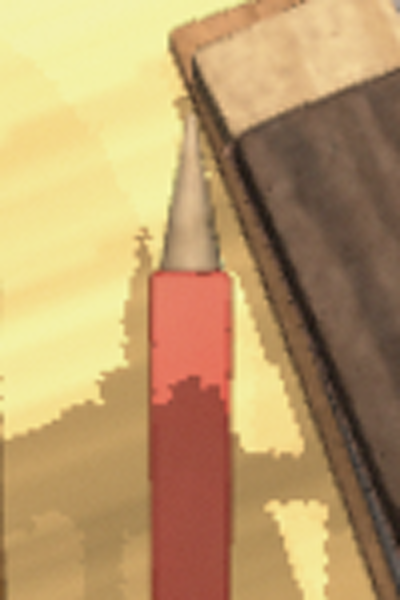

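```bash
python3 -c "
from h import *
plan(.4687,.2120,.12,159.7)"
```

```text
{'now': array([439.9, 144.3, 199.6]), 'tilt': array([-0.,  0., -1.]), 'zh': np.float64(-109.74), 'd_mm': array([ 79.6,   4.2, -73.4]), 'q': array([0.17, 0.19, 1.82, 0.  , 1.13, 2.08]), 't': 7.03, 'F': array([-0.2, -0. ,  1.1]), 'yaw': np.float64(0.56)}
```

```bash
python3 -m creep '[{"dx":0,"dy":0.001,"dz":-0.02,"yaw":0.5},{"dx":0,"dy":0.002,"dz":-0.045,"yaw":0.5},{"dx":0.01,"dy":0.004,"dz":-0.065,"yaw":0.5},{"dx":0.03,"dy":0.004,"dz":-0.0734,"yaw":0.5},{"dx":0.055,"dy":0.0042,"dz":-0.0734,"yaw":0.5},{"dx":0.075,"dy":0.0042,"dz":-0.0734,"yaw":0.5},{"dx":0.08,"dy":0.0042,"dz":-0.0734,"yaw":0.5},{"dx":0.08,"dy":0.0042,"dz":-0.0734,"yaw":0.5},{"dx":0.08,"dy":0.0042,"dz":-0.0734,"yaw":0.5}]' - 60;  python3 - <<'E'
from h import *
s,f=grab('wrist','w8'); plan(.4687,.212,.071,159.7)
grab('side','s8');im=cv2.imread('pics/s8.png')
cv2.imwrite('pics/s8c.png',cv2.resize(im[110:260,170:370],None,fx=3.5,fy=3.5,interpolation=cv2.INTER_CUBIC))
E
```

```text
clock: 8.15
position: [0.4692, 0.2125, 0.1204]
eef_rot: [0.58, 0.404, -0.58, 0.405]
force: [-0.1, -0.9, 0.9]
finger_gap: 0.105
{'now': array([469.2, 212.5, 120.5]), 'tilt': array([ 0.001,  0.001, -1.   ]), 'zh': np.float64(-110.22), 'd_mm': array([49.5, -0.4,  0.7]), 'q': array([0.29, 0.36, 1.81, 0.  , 0.97, 2.21]), 't': 8.2, 'F': array([-0.7, -0.2, -0.1]), 'yaw': np.float64(0.08)}
```

View pics/w8.png

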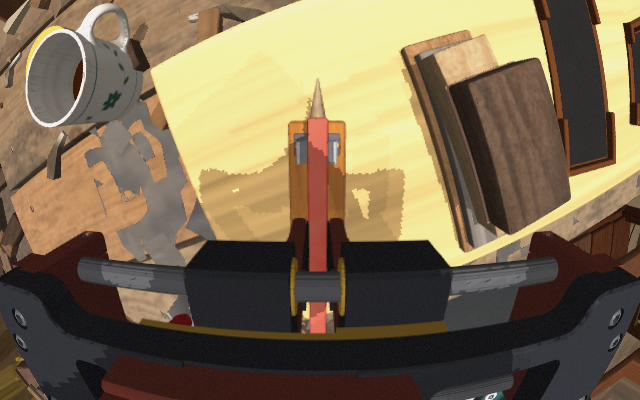

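View pics/s8c.png

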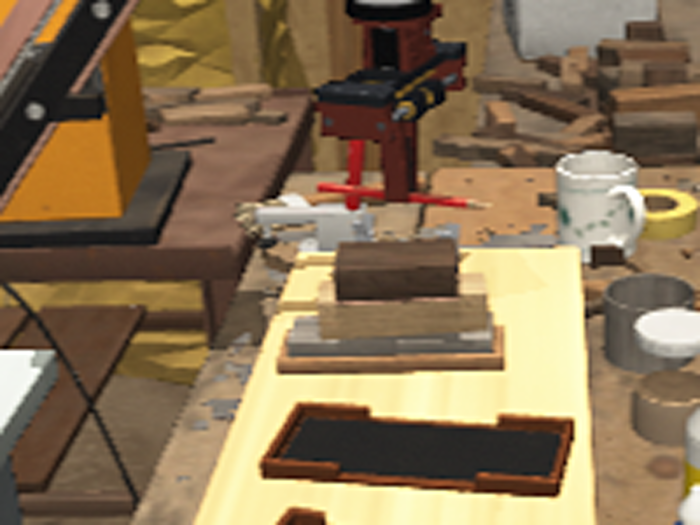

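```bash
python3 -m creep '[{"dx":0.01,"dy":0,"dz":0.0005,"yaw":0},{"dx":0.02,"dy":0,"dz":0.0005,"yaw":0},{"dx":0.027,"dy":0,"dz":0.0005,"yaw":0},{"dx":0.03,"dy":0,"dz":0.0005,"yaw":0},{"dx":0.03,"dy":0,"dz":0.0005,"yaw":0}]'; python3 -m creep '[{"dx":0.004,"dy":0,"dz":0,"yaw":0},{"dx":0.008,"dy":0,"dz":0,"yaw":0},{"dx":0.012,"dy":0,"dz":0,"yaw":0},{"dx":0.012,"dy":0,"dz":0,"yaw":0}]'
```

```text
clock: 8.88
position: [0.4683, 0.2119, 0.0894]
eef_rot: [-0.58, -0.405, 0.58, -0.404]
force: [0.4, 0.7, -0.2]
finger_gap: 0.106
clock: 9.38
position: [0.4689, 0.212, 0.0775]
eef_rot: [0.58, 0.404, -0.58, 0.405]
force: [2.0, 1.2, -2.2]
finger_gap: 0.106
```

```bash
python3 -m creep '[{"dx":0.002,"dy":0,"dz":0,"yaw":0},{"dx":0.004,"dy":0,"dz":0,"yaw":0},{"dx":0.004,"dy":0,"dz":0,"yaw":0}]';python3 -m creep '[{"dx":0.002,"dy":0,"dz":0,"yaw":0},{"dx":0.003,"dy":0,"dz":0,"yaw":0},{"dx":0.003,"dy":0,"dz":0,"yaw":0}]';  python3 - <<'E'
from h import *
s,f=grab('wrist','w9'); plan(.4687,.212,.071,159.7)
im=f['pixels'][:,:,::-1]
cv2.imwrite('pics/w9d.png',cv2.resize(im[60:260,250:390],None,fx=3,fy=3,interpolation=cv2.INTER_CUBIC))
grab('side','s9');im=cv2.imread('pics/s9.png')
cv2.imwrite('pics/s9c.png',cv2.resize(im[110:260,170:370],None,fx=3.5,fy=3.5,interpolation=cv2.INTER_CUBIC))
E
```

```text
clock: 9.75
position: [0.4683, 0.2121, 0.0735]
eef_rot: [0.58, 0.405, -0.58, 0.404]
force: [1.4, 1.6, -0.0]
finger_gap: 0.112
clock: 10.12
position: [0.4685, 0.2121, 0.071]
eef_rot: [0.58, 0.404, -0.58, 0.404]
force: [0.6, 1.8, 4.2]
finger_gap: 0.109
{'now': array([468.4, 212.1,  71. ]), 'tilt': array([ 0.,  0., -1.]), 'zh': np.float64(-110.23), 'd_mm': array([ 0. ,  0.3, -0. ]), 'q': array([0.29, 0.43, 1.85, 0.  , 0.85, 2.21]), 't': 10.18, 'F': array([0.1, 2.5, 5.5]), 'yaw': np.float64(0.07)}
```

View pics/w9d.png

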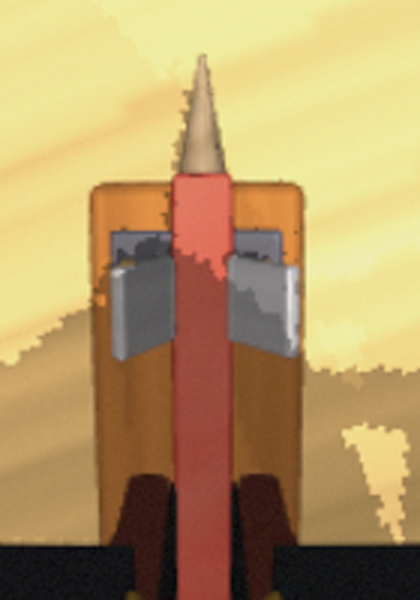

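View pics/s9c.png

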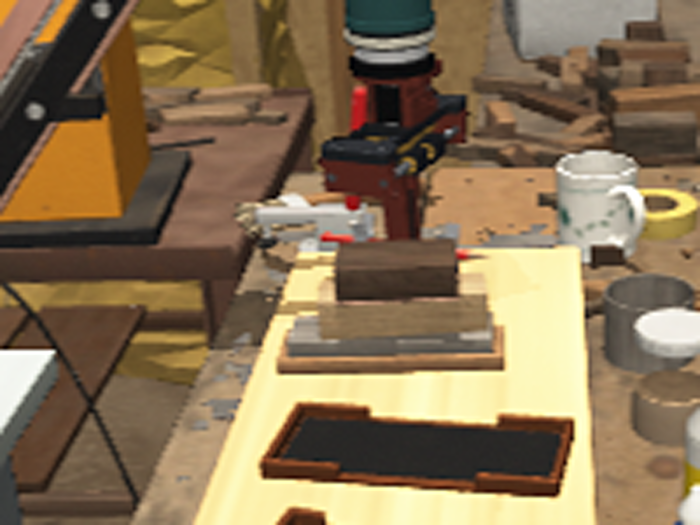

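```bash
python3 -m creep '[{"dx":0.001,"dy":0,"dz":0,"yaw":0},{"dx":0.001,"dy":0,"dz":0,"yaw":0}]';python3 -m creep '[{"dx":0.001,"dy":0,"dz":0,"yaw":0},{"dx":0.001,"dy":0,"dz":0,"yaw":0}]';python3 -m creep '[{"dx":0.001,"dy":0,"dz":0,"yaw":0},{"dx":0.001,"dy":0,"dz":0,"yaw":0}]'
```

```text
clock: 10.48
position: [0.4685, 0.2121, 0.0709]
eef_rot: [0.58, 0.404, -0.58, 0.404]
force: [-1.9, 1.8, 15.6]
finger_gap: 0.107
clock: 10.72
position: [0.4685, 0.2121, 0.0708]
eef_rot: [0.58, 0.404, -0.58, 0.405]
force: [-5.0, 0.3, 26.4]
finger_gap: 0.11
clock: 10.98
position: [0.4686, 0.2121, 0.0708]
eef_rot: [0.58, 0.404, -0.58, 0.405]
force: [-8.2, 0.2, 37.1]
finger_gap: 0.107
```

```bash
python3 -m creep '[{"dx":-0.0027,"dy":0,"dz":0,"yaw":0},{"dx":-0.0027,"dy":0,"dz":0,"yaw":0}]'; python3 -m creep '[{"dx":0,"dy":0,"dz":0,"yaw":0},{"dx":0,"dy":0,"dz":0,"yaw":0},{"dx":-0.01,"dy":0,"dz":0,"yaw":0},{"dx":-0.04,"dy":0,"dz":0,"yaw":0},{"dx":-0.08,"dy":0,"dz":0,"yaw":0},{"dx":-0.12,"dy":0,"dz":0,"yaw":0},{"dx":-0.15,"dy":0.0,"dz":0,"yaw":0},{"dx":-0.15,"dy":0.0,"dz":0,"yaw":0},{"dx":-0.15,"dy":0.0,"dz":0,"yaw":0}]' 0.04 40;  python3 - <<'E'
from h import *
s,f=grab('wrist','w10'); plan(.474,.074,.2,3)
import pickle; pickle.dump((s,f),open('w10.pkl','wb'))
im=f['pixels'][:,:,::-1]
cv2.imwrite('pics/w10c.png',cv2.resize(im[60:260,200:400],None,fx=3,fy=3,interpolation=cv2.INTER_CUBIC))
E
```

```text
clock: 11.22
position: [0.4685, 0.2121, 0.071]
eef_rot: [0.58, 0.404, -0.58, 0.404]
force: [-2.5, 2.9, 12.5]
finger_gap: 0.107
clock: 12.35
position: [0.4676, 0.2116, 0.2196]
eef_rot: [-0.58, -0.405, 0.58, -0.404]
force: [0.4, -0.4, -0.1]
finger_gap: 0.457
{'now': array([467.3, 211.5, 219.2]), 'tilt': array([-0.002, -0.001, -1.   ]), 'zh': np.float64(-110.23), 'd_mm': array([ 19.2,  53.8, 126.7]), 'q': array([0.29, 0.24, 1.7 , 0.  , 1.21, 2.21]), 't': 12.4, 'F': array([-0.1,  0.4, -0.1]), 'yaw': np.float64(-23.23)}
```

View pics/w10c.png

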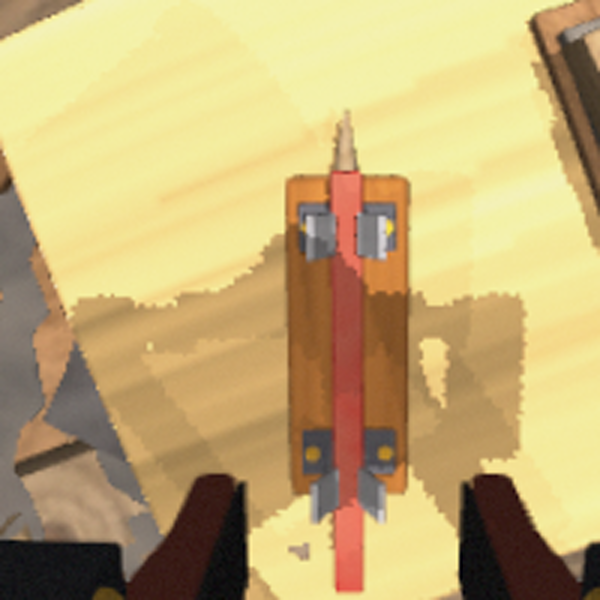

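View pics/w10.png

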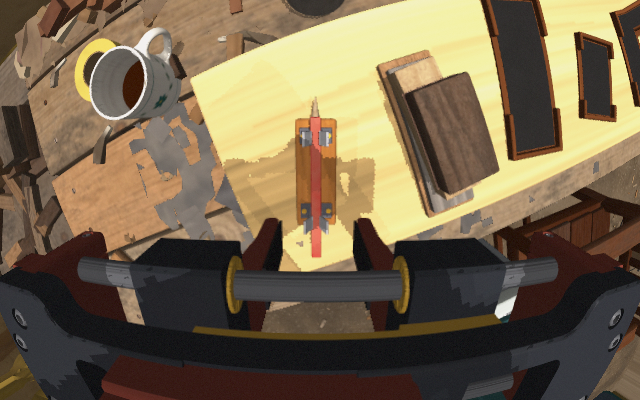

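```bash
cat > m2.py <<'E'
from h import *
import pickle
s,f=pickle.load(open('w10.pkl','rb'))
P=lambda a:np.c_[200+np.array(a,float)[:,0]/3,60+np.array(a,float)[:,1]/3]
p=onz(f,P([[345,108],[349,590]]),.074,s)*1000
b=onz(f,P([[287,177],[408,176],[290,489],[406,494]]),.038,s)*1000
j=onz(f,P([[305,227],[388,225],[318,495],[381,497]]),.097,s)*1000
print(p,np.linalg.norm(p[0]-p[1]),p.mean(0));print(b,b.mean(0));print(j,j.mean(0))
d=np.array([np.cos(np.radians(-20.3)),np.sin(np.radians(-20.3))])
print('along pencil-base, pencil-jaw',(p.mean(0)-b.mean(0))@d,(p.mean(0)-j.mean(0))@d)
E
python3 m2.py
```

```text
[[549.85396504 183.2186397 ]
 [390.39735377 240.81330197]] 169.53924619111385 [470.12565941 212.01597084]
[[535.76285487 211.29867922]
 [520.73512833 169.61848597]
 [423.19237575 253.37686755]
 [405.46754617 211.42659448]] [471.28947628 211.4301568 ]
[[518.44829102 207.68542511]
 [510.24840127 183.7587832 ]
 [436.46263522 234.45543608]
 [428.71552014 215.49396261]] [473.46871191 210.34840175]
along pencil-base, pencil-jaw -1.2947707376721171 -3.71395112063425
```

```bash
python3 -m creep '[{"dx":0,"dy":0.01,"dz":0.02,"yaw":-5},{"dx":0,"dy":0.03,"dz":0.06,"yaw":-13},{"dx":0,"dy":0.045,"dz":0.1,"yaw":-20},{"dx":0,"dy":0.054,"dz":0.127,"yaw":-23},{"dx":0,"dy":0.054,"dz":0.127,"yaw":-23},{"dx":0,"dy":0.054,"dz":0.127,"yaw":-23},{"dx":0,"dy":0.054,"dz":0.127,"yaw":-23}]' 0.0878 40;  python3 - <<'E'
from h import *
s,f=grab('wrist','w11'); plan(.474,.074,.1,3)
import pickle; pickle.dump((s,f),open('w11.pkl','wb'))
for n in ['sanding_block_c']:
    for q in manip.silhouettes(f,n)[:2]:
        print(n,round(q['p'],2),np.round(q['rect']),rect(f,q['pixels'],ZT[n],s))
im=f['pixels'][:,:,::-1]
cv2.imwrite('pics/w11c.png',cv2.resize(im[60:260,220:420],None,fx=3,fy=3,interpolation=cv2.INTER_CUBIC))
E
```

```text
clock: 13.28
position: [0.4749, 0.075, 0.22]
eef_rot: [0.488, 0.512, -0.488, 0.512]
force: [1.1, 0.1, 0.7]
finger_gap: 0.997
{'now': array([475. ,  75. , 220.1]), 'tilt': array([-0.,  0., -1.]), 'zh': np.float64(-87.17), 'd_mm': array([120.1,  -1. ,   1. ]), 'q': array([0.01, 0.19, 1.76, 0.  , 1.19, 1.53]), 't': 13.32, 'F': array([ 0.3,  0.5, -0.3]), 'yaw': np.float64(-0.17)}
sanding_block_c 0.56 [321. 189.  74. 110.] (array([478.2,  72. ]), array([ 61.1, 101. ]), 3.1)
sanding_block_c 0.47 [313. 179.  53. 141.] (array([538.2,  81.8]), array([20.5, 39.6]), 95.6)
```

View pics/w11c.png

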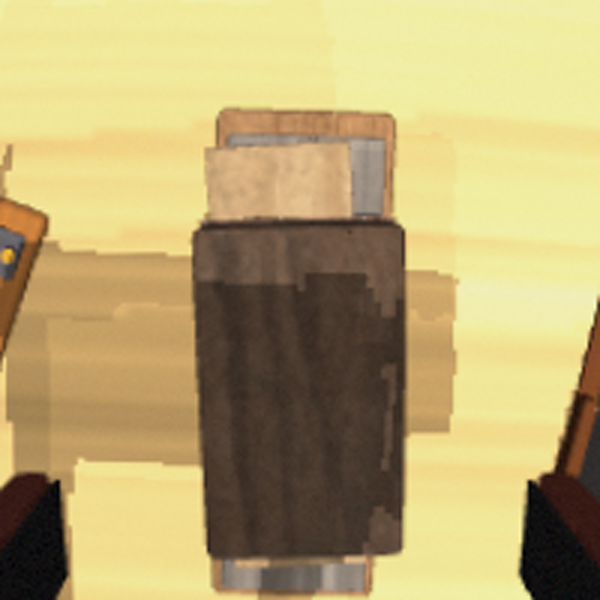

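```bash
python3 -m creep '[{"dx":0.03,"dy":0.002,"dz":0.002,"yaw":0},{"dx":0.07,"dy":0.0033,"dz":0.003,"yaw":0},{"dx":0.1,"dy":0.0033,"dz":0.003,"yaw":0},{"dx":0.115,"dy":0.0033,"dz":0.003,"yaw":0},{"dx":0.121,"dy":0.0033,"dz":0.003,"yaw":0},{"dx":0.121,"dy":0.0033,"dz":0.003,"yaw":0}]'; python3 -m creep '[{"dx":0,"dy":0,"dz":0,"yaw":0},{"dx":0,"dy":0,"dz":0,"yaw":0},{"dx":0,"dy":0,"dz":0,"yaw":0},{"dx":0,"dy":0,"dz":0,"yaw":0},{"dx":0,"dy":0,"dz":0,"yaw":0}]' 0.0 30; python3 -m creep '[{"dx":-0.01,"dy":0,"dz":0,"yaw":0},{"dx":-0.03,"dy":0,"dz":0,"yaw":0},{"dx":-0.06,"dy":0,"dz":0,"yaw":0},{"dx":-0.1,"dy":0,"dz":0,"yaw":0},{"dx":-0.12,"dy":0,"dz":0,"yaw":0},{"dx":-0.12,"dy":0,"dz":0,"yaw":0}]';  python3 - <<'E'
from h import *
s,f=grab('wrist','w12'); plan(.472,-.24,.22,163)
cv2.imwrite
E
```

```text
clock: 14.12
position: [0.479, 0.0714, 0.0997]
eef_rot: [0.488, 0.512, -0.488, 0.512]
force: [-0.1, 0.0, 0.5]
finger_gap: 0.997
clock: 14.75
position: [0.479, 0.0713, 0.0999]
eef_rot: [0.488, 0.512, -0.487, 0.512]
force: [-1.0, 0.3, 6.5]
finger_gap: 0.695
clock: 15.5
position: [0.4797, 0.0711, 0.221]
eef_rot: [0.489, 0.511, -0.487, 0.513]
force: [-0.0, -0.2, -1.8]
finger_gap: 0.695
{'now': array([478.7,  71.1, 219.7]), 'tilt': array([ 0.001, -0.   , -1.   ]), 'zh': np.float64(-87.22), 'd_mm': array([-3.000e-01, -2.170e+01,  3.105e+02]), 'q': array([ 0.  ,  0.19,  1.76, -0.  ,  1.19,  1.53]), 't': 15.55, 'F': array([-0.5, -0.5, -0.7]), 'yaw': np.float64(19.78)}
```

View pics/w12.png

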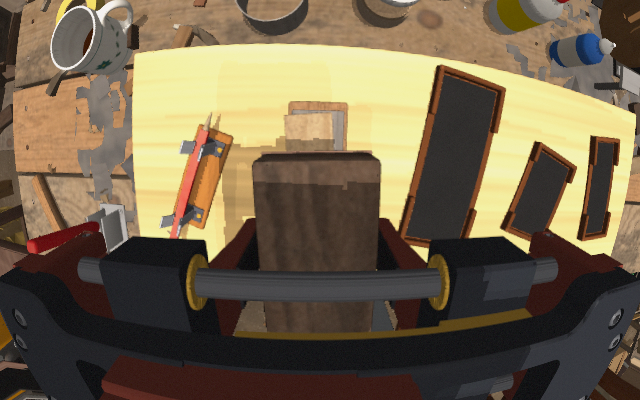

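```bash
python3 -m creep '[{"dx":0,"dy":-0.001,"dz":0.015,"yaw":2},{"dx":0,"dy":-0.005,"dz":0.045,"yaw":6},{"dx":0,"dy":-0.01,"dz":0.08,"yaw":12},{"dx":0,"dy":-0.015,"dz":0.115,"yaw":17},{"dx":0,"dy":-0.02,"dz":0.15,"yaw":19.8},{"dx":0,"dy":-0.02,"dz":0.18,"yaw":19.8},{"dx":0,"dy":-0.02,"dz":0.19,"yaw":19.8},{"dx":0,"dy":-0.02,"dz":0.19,"yaw":19.8},{"dx":0,"dy":-0.02,"dz":0.19,"yaw":19.8},{"dx":0,"dy":-0.02,"dz":0.19,"yaw":19.8}]';  python3 - <<'E'
from h import *
s,f=grab('wrist','w13'); plan(.472,-.243,.22,163)
import pickle; pickle.dump((s,f),open('w13.pkl','wb'))
for n in ['tray_short_seat','tray_narrow_seat','tray_long_seat','sanding_block_c']:
    for q in manip.silhouettes(f,n)[:2]:
        print(n,round(q['p'],2),np.round(q['rect']),rect(f,q['pixels'],s['position'][2]+.025 if n[0]=='s' else ZT[n],s))
im=f['pixels'][:,:,::-1]
cv2.imwrite('pics/w13c.png',cv2.resize(im[60:260,350:550],None,fx=3,fy=3,interpolation=cv2.INTER_CUBIC))
E
```

```text
clock: 16.8
position: [0.4676, -0.1186, 0.2192]
eef_rot: [-0.568, -0.421, 0.568, -0.421]
force: [-0.0, -0.9, -0.8]
finger_gap: 0.697
{'now': array([ 467.7, -118.7,  219.3]), 'tilt': array([-0.,  0., -1.]), 'zh': np.float64(-106.96), 'd_mm': array([ -0.7,  40.3, 117.7]), 'q': array([-0.39,  0.19,  1.76,  0.  ,  1.19,  1.47]), 't': 16.85, 'F': array([-0.1,  0.4, -0.9]), 'yaw': np.float64(0.04)}
tray_short_seat 0.9 [422. 141.  78. 122.] (array([ 472.1, -243.7]), array([ 94.3, 131.8]), 163.7)
tray_short_seat 0.46 [92. 77. 68. 62.] (array([685.5, 125.6]), array([ 81. , 129.8]), 60.9)
tray_narrow_seat 0.64 [512. 103.  79. 140.] (array([ 488.7, -385.5]), array([ 82.9, 169.3]), 4.6)
tray_long_seat 0.57 [283. 113.  98. 130.] (array([ 546.1, -100.2]), array([ 96.5, 136.3]), 171.5)
tray_long_seat 0.52 [ 77. 213.   9.  41.] (array([530.3, 219.6]), array([14. , 35.7]), 152.9)
sanding_block_c 0.87 [317. 241. 130. 182.] (array([ 488.4, -125.1]), array([60. , 60.4]), 163.3)
```

View pics/w13c.png

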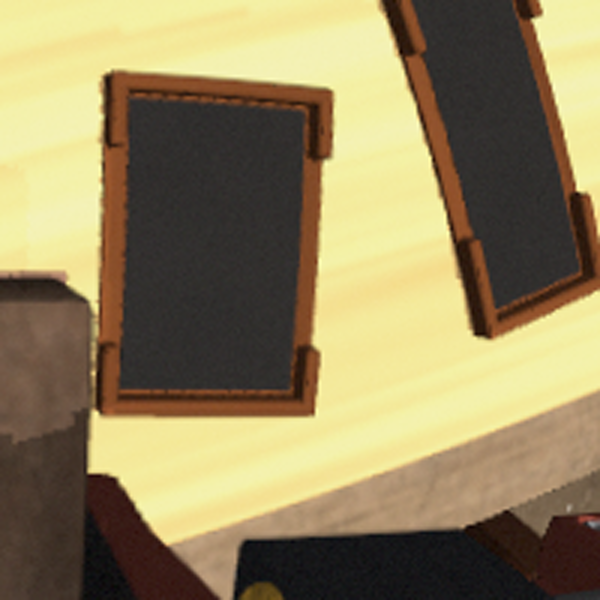

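View pics/w13.png

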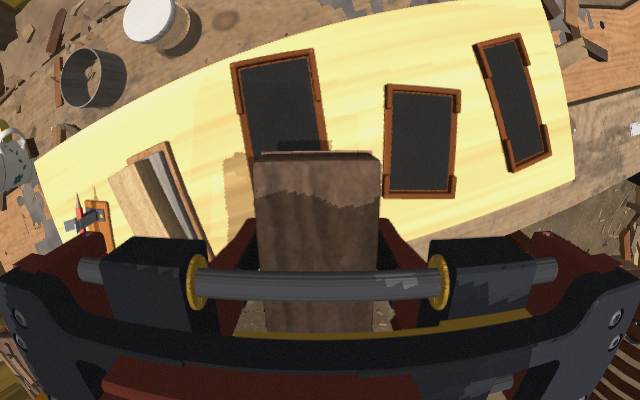

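```bash
python3 -c "
from h import *
plan(.4725,-.2457,.06,163.4)"
```

```text
{'now': array([ 467.9, -119.2,  219.4]), 'tilt': array([ 0.,  0., -1.]), 'zh': np.float64(-106.99), 'd_mm': array([159.4,  41.4, 119.7]), 'q': array([-0.39,  0.19,  1.76,  0.  ,  1.19,  1.47]), 't': 17.05, 'F': array([-0.5,  0.4, -0.3]), 'yaw': np.float64(-0.39)}
```

```bash
python3 -m creep '[{"dx":0,"dy":0.005,"dz":0.015,"yaw":0},{"dx":0,"dy":0.017,"dz":0.05,"yaw":-0.4},{"dx":0.02,"dy":0.03,"dz":0.085,"yaw":-0.4},{"dx":0.05,"dy":0.039,"dz":0.112,"yaw":-0.4},{"dx":0.085,"dy":0.0412,"dz":0.1195,"yaw":-0.4},{"dx":0.12,"dy":0.0412,"dz":0.1195,"yaw":-0.4},{"dx":0.145,"dy":0.0412,"dz":0.1195,"yaw":-0.4},{"dx":0.158,"dy":0.0412,"dz":0.1195,"yaw":-0.4},{"dx":0.158,"dy":0.0412,"dz":0.1195,"yaw":-0.4},{"dx":0.158,"dy":0.0412,"dz":0.1195,"yaw":-0.4}]';  python3 - <<'E'
from h import *
s,f=grab('wrist','w14'); plan(.4725,-.2457,.0415,163.4)
E
```

```text
clock: 18.3
position: [0.4729, -0.2466, 0.0622]
eef_rot: [0.567, 0.422, -0.567, 0.423]
force: [0.8, 0.3, -1.5]
finger_gap: 0.691
{'now': array([ 473. , -246.5,   62.4]), 'tilt': array([ 0.002, -0.001, -1.   ]), 'zh': np.float64(-106.62), 'd_mm': array([20.9, -0.8, -0.7]), 'q': array([-0.61,  0.47,  1.82,  0.  ,  0.85,  1.25]), 't': 18.35, 'F': array([-0.8,  0.5, -0.9]), 'yaw': np.float64(-0.02)}
```

View pics/w14.png

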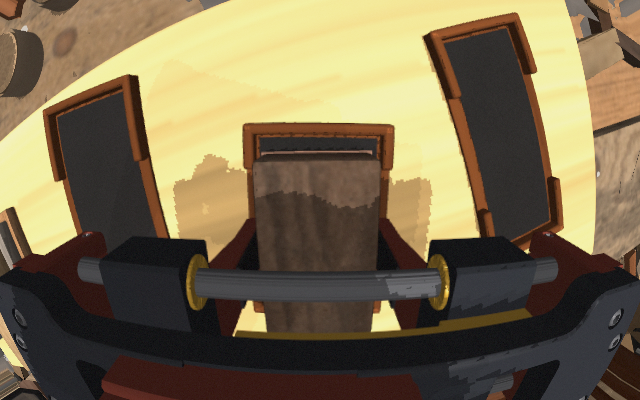

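```bash
python3 -m creep '[{"dx":0.007,"dy":-0.0007,"dz":-0.0005,"yaw":0},{"dx":0.014,"dy":-0.0007,"dz":-0.0005,"yaw":0},{"dx":0.019,"dy":-0.0007,"dz":-0.0005,"yaw":0},{"dx":0.0212,"dy":-0.0007,"dz":-0.0005,"yaw":0},{"dx":0.0212,"dy":-0.0007,"dz":-0.0005,"yaw":0},{"dx":0.0212,"dy":-0.0007,"dz":-0.0005,"yaw":0}]';python3 -m creep '[{"dx":0.0005,"dy":0,"dz":0,"yaw":0},{"dx":0.0005,"dy":0,"dz":0,"yaw":0}]';  python3 - <<'E'
from h import *
s,f=grab('wrist','w15'); plan(.4725,-.2457,.0415,163.4)
E
```

```text
clock: 19.1
position: [0.4714, -0.2449, 0.0409]
eef_rot: [-0.567, -0.423, 0.567, -0.422]
force: [-3.7, 1.7, 11.4]
finger_gap: 0.696
clock: 19.35
position: [0.4714, -0.2449, 0.0409]
eef_rot: [-0.567, -0.423, 0.567, -0.422]
force: [-5.4, 3.1, 16.2]
finger_gap: 0.696
{'now': array([ 471.4, -244.9,   40.9]), 'tilt': array([-0.,  0., -1.]), 'zh': np.float64(-106.62), 'd_mm': array([-0.6,  1.3,  0.4]), 'q': array([-0.61,  0.5 ,  1.84,  0.  ,  0.81,  1.25]), 't': 19.4, 'F': array([-4.9,  3.8, 16.9]), 'yaw': np.float64(-0.02)}
```

View pics/w15.png

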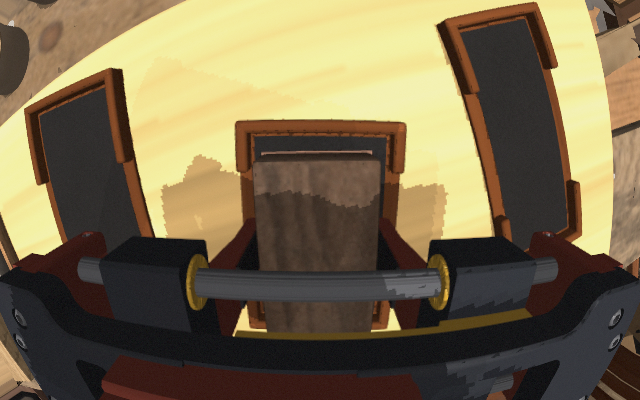

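```bash
python3 -m creep '[{"dx":-0.001,"dy":0,"dz":0,"yaw":0},{"dx":-0.001,"dy":0,"dz":0,"yaw":0}]'; python3 -m creep '[{"dx":0,"dy":0,"dz":0,"yaw":0},{"dx":0,"dy":0,"dz":0,"yaw":0},{"dx":0,"dy":0,"dz":0,"yaw":0},{"dx":-0.02,"dy":0,"dz":0,"yaw":0},{"dx":-0.06,"dy":0,"dz":0,"yaw":0},{"dx":-0.11,"dy":0,"dz":0,"yaw":0},{"dx":-0.15,"dy":0,"dz":0,"yaw":0},{"dx":-0.18,"dy":0,"dz":0,"yaw":0},{"dx":-0.18,"dy":0,"dz":0,"yaw":0},{"dx":-0.18,"dy":0,"dz":0,"yaw":0}]' 0.085 30;  python3 - <<'E'
from h import *
s,f=grab('wrist','w16'); plan(.474,.075,.22,2.5)
for n in ['tray_short_seat','tray_narrow_seat','tray_long_seat','sanding_block_c']:
    for q in manip.silhouettes(f,n)[:1]:
        print(n,round(q['p'],2),np.round(q['rect']),rect(f,q['pixels'],.066 if n[0]=='s' else ZT[n],s))
E
```

```text
clock: 19.65
position: [0.4716, -0.2451, 0.0409]
eef_rot: [0.567, 0.423, -0.567, 0.422]
force: [-2.3, 1.5, 6.5]
finger_gap: 0.695
clock: 20.9
position: [0.4711, -0.2448, 0.2196]
eef_rot: [-0.567, -0.423, 0.567, -0.422]
force: [-0.2, 0.5, -0.1]
finger_gap: 0.97
{'now': array([ 470.8, -244.6,  219.1]), 'tilt': array([-0.002,  0.002, -1.   ]), 'zh': np.float64(-106.63), 'd_mm': array([  -0.4,  -88.4, -307.2]), 'q': array([-0.61,  0.26,  1.66,  0.  ,  1.22,  1.25]), 't': 20.95, 'F': array([-0.6, -0.4,  0.6]), 'yaw': np.float64(-19.13)}
tray_short_seat 0.66 [321. 176.  82. 117.] (array([ 471.6, -245.9]), array([ 91.3, 129.6]), 163.1)
tray_narrow_seat 0.91 [431. 128. 101. 154.] (array([ 488.6, -388.3]), array([ 78.3, 170.5]), 4.9)
tray_long_seat 0.63 [195. 176. 101. 176.] (array([511. , -97.9]), array([ 98.4, 206.9]), 171.5)
sanding_block_c 0.82 [317. 180.  60.  94.] (array([ 471. , -245.2]), array([ 59.8, 101.8]), 163.6)
```

View pics/w16.png

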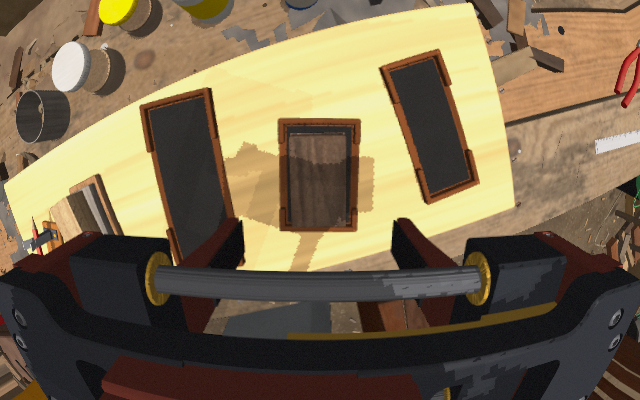

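```bash
python3 -m creep '[{"dx":0,"dy":-0.006,"dz":-0.02,"yaw":-2},{"dx":0,"dy":-0.02,"dz":-0.07,"yaw":-6},{"dx":0,"dy":-0.035,"dz":-0.12,"yaw":-10},{"dx":0,"dy":-0.049,"dz":-0.17,"yaw":-14},{"dx":0,"dy":-0.063,"dz":-0.22,"yaw":-19},{"dx":0,"dy":-0.077,"dz":-0.267,"yaw":-19},{"dx":0,"dy":-0.086,"dz":-0.3,"yaw":-19},{"dx":0,"dy":-0.088,"dz":-0.307,"yaw":-19},{"dx":0,"dy":-0.088,"dz":-0.307,"yaw":-19},{"dx":0,"dy":-0.088,"dz":-0.307,"yaw":-19},{"dx":0,"dy":-0.088,"dz":-0.307,"yaw":-19}]' 0.07 30;  python3 - <<'E'
from h import *
s,f=grab('wrist','w17'); plan(.474,.075,.064,2.5)
import pickle; pickle.dump((s,f),open('w17.pkl','wb'))
for n in ['blank_c','whetstone_c']:
    for q in manip.silhouettes(f,n)[:2]:
        print(n,round(q['p'],2),np.round(q['rect']),rect(f,q['pixels'],ZT[n],s))
im=f['pixels'][:,:,::-1]
cv2.imwrite('pics/w17c.png',cv2.resize(im[60:260,220:420],None,fx=3,fy=3,interpolation=cv2.INTER_CUBIC))
E
```

```text
clock: 22.52
position: [0.4752, 0.0732, 0.2206]
eef_rot: [0.49, 0.51, -0.49, 0.51]
force: [-0.5, -0.8, 0.3]
finger_gap: 0.797
{'now': array([475.3,  73.2, 220.6]), 'tilt': array([-0., -0., -1.]), 'zh': np.float64(-87.71), 'd_mm': array([156.6,  -1.2,  -1.8]), 'q': array([ 0.01,  0.19,  1.76, -0.  ,  1.19,  1.54]), 't': 22.57, 'F': array([ 0.1,  0.4, -0.4]), 'yaw': np.float64(-0.21)}
blank_c 0.71 [313. 179.  54. 142.] (array([480.1,  76.1]), array([ 46.8, 140.7]), 5.9)
whetstone_c 0.68 [321. 176.  62. 162.] (array([472.3,  72.1]), array([ 62.2, 180.1]), 1.5)
```

View pics/w17c.png

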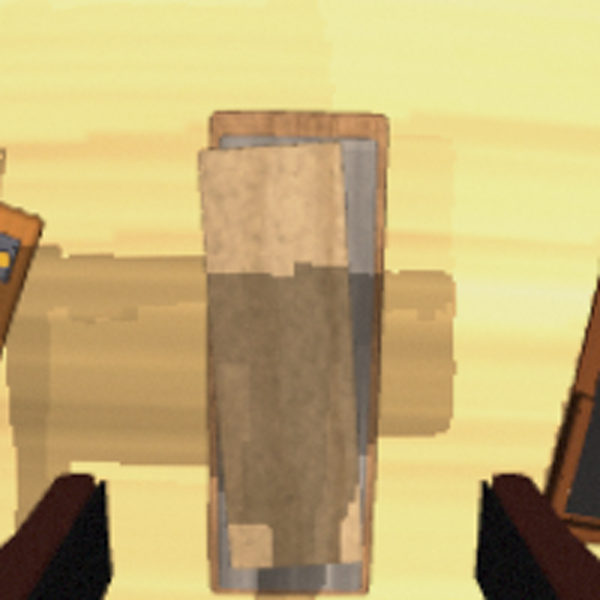

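```bash
python3 -c "
from h import *
plan(.4801,.0761,.065,5.9)"
```

```text
{'now': array([475.3,  73.5, 220.7]), 'tilt': array([-0.,  0., -1.]), 'zh': np.float64(-87.69), 'd_mm': array([155.7,   5. ,  -2.4]), 'q': array([0.01, 0.19, 1.76, 0.  , 1.19, 1.54]), 't': 22.68, 'F': array([ 0.9,  0.3, -0.6]), 'yaw': np.float64(-3.59)}
```

```bash
python3 -m creep '[{"dx":0.02,"dy":0.002,"dz":-0.001,"yaw":-2},{"dx":0.06,"dy":0.005,"dz":-0.0024,"yaw":-3.6},{"dx":0.1,"dy":0.005,"dz":-0.0024,"yaw":-3.6},{"dx":0.135,"dy":0.005,"dz":-0.0024,"yaw":-3.6},{"dx":0.15,"dy":0.005,"dz":-0.0024,"yaw":-3.6},{"dx":0.1555,"dy":0.005,"dz":-0.0024,"yaw":-3.6},{"dx":0.1555,"dy":0.005,"dz":-0.0024,"yaw":-3.6}]'; python3 -m creep '[{"dx":0,"dy":0,"dz":0,"yaw":0},{"dx":0,"dy":0,"dz":0,"yaw":0},{"dx":0,"dy":0,"dz":0,"yaw":0},{"dx":0,"dy":0,"dz":0,"yaw":0},{"dx":0,"dy":0,"dz":0,"yaw":0}]' 0.0 40; python3 -m creep '[{"dx":-0.01,"dy":0,"dz":0,"yaw":0},{"dx":-0.03,"dy":0,"dz":0,"yaw":0},{"dx":-0.07,"dy":0,"dz":0,"yaw":0},{"dx":-0.11,"dy":0,"dz":0,"yaw":0},{"dx":-0.14,"dy":0,"dz":0,"yaw":0},{"dx":-0.155,"dy":0,"dz":0,"yaw":0},{"dx":-0.155,"dy":0,"dz":0,"yaw":0}]';  python3 - <<'E'
from h import *
s,f=grab('wrist','w18'); plan(.488,-.27,.22,4.7)
E
```

```text
clock: 23.55
position: [0.4807, 0.0767, 0.0657]
eef_rot: [0.474, 0.525, -0.473, 0.526]
force: [0.3, 0.9, -0.0]
finger_gap: 0.798
clock: 24.18
position: [0.4805, 0.0768, 0.0657]
eef_rot: [0.473, 0.525, -0.473, 0.526]
force: [-0.5, -0.2, 6.5]
finger_gap: 0.511
clock: 25.05
position: [0.4804, 0.0768, 0.2208]
eef_rot: [0.474, 0.525, -0.473, 0.526]
force: [-0.4, -0.2, -2.4]
finger_gap: 0.511
{'now': array([479.7,  76.7, 219.7]), 'tilt': array([-0.001,  0.   , -1.   ]), 'zh': np.float64(-84.03), 'd_mm': array([-3.000e-01, -2.780e+01,  3.457e+02]), 'q': array([0.02, 0.2 , 1.75, 0.  , 1.19, 1.48]), 't': 25.1, 'F': array([-0.4,  0.2, -1.8]), 'yaw': np.float64(1.27)}
```

View pics/w18.png

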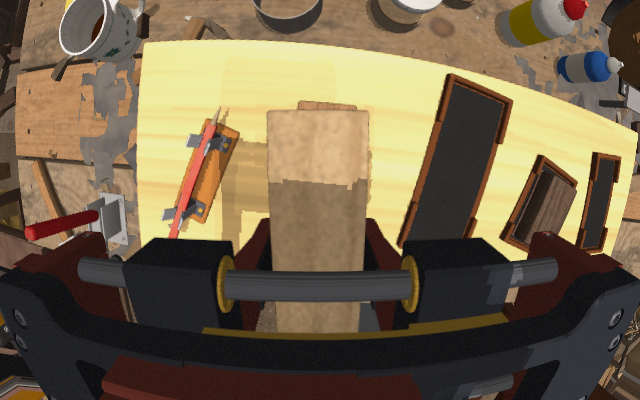

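```bash
python3 -m creep '[{"dx":0,"dy":-0.001,"dz":0.015,"yaw":0.3},{"dx":0,"dy":-0.004,"dz":0.045,"yaw":1.2},{"dx":0,"dy":-0.007,"dz":0.085,"yaw":1.2},{"dx":0,"dy":-0.01,"dz":0.125,"yaw":1.2},{"dx":0,"dy":-0.013,"dz":0.165,"yaw":1.2},{"dx":0,"dy":-0.017,"dz":0.205,"yaw":1.2},{"dx":0,"dy":-0.02,"dz":0.245,"yaw":1.2},{"dx":0,"dy":-0.023,"dz":0.285,"yaw":1.2},{"dx":0,"dy":-0.027,"dz":0.325,"yaw":1.2},{"dx":0,"dy":-0.028,"dz":0.345,"yaw":1.2},{"dx":0,"dy":-0.028,"dz":0.345,"yaw":1.2},{"dx":0,"dy":-0.028,"dz":0.345,"yaw":1.2}]';  python3 -m creep '[{"dx":0,"dy":0,"dz":0,"yaw":0}]'; python3 - <<'E'
from h import *
s,f=grab('wrist','w19'); plan(.4885,-.3885,.06,4.8)
for n in ['tray_narrow_seat']:
    for q in manip.silhouettes(f,n)[:2]:
        print(n,round(q['p'],2),np.round(q['rect']),rect(f,q['pixels'],s['position'][2]+.025 if n[0]=='s' else ZT[n],s))
im=f['pixels'][:,:,::-1]
cv2.imwrite('pics/w19c.png',cv2.resize(im[60:260,350:550],None,fx=3,fy=3,interpolation=cv2.INTER_CUBIC))
E
```

```text
clock: 26.6
position: [0.4876, -0.268, 0.2196]
eef_rot: [0.479, 0.521, -0.479, 0.52]
force: [-0.6, -0.4, -1.9]
finger_gap: 0.509
clock: 26.72
position: [0.488, -0.2678, 0.22]
eef_rot: [0.478, 0.521, -0.478, 0.52]
force: [-0.6, 0.6, -1.6]
finger_gap: 0.512
{'now': array([ 488.2, -268. ,  220.2]), 'tilt': array([-0.,  0., -1.]), 'zh': np.float64(-85.14), 'd_mm': array([160.1,  -9.8, 120.2]), 'q': array([-0.63,  0.3 ,  1.61,  0.  ,  1.24,  0.86]), 't': 26.77, 'F': array([-0.1,  0.6, -2.3]), 'yaw': np.float64(0.06)}
tray_narrow_seat 0.57 [422. 182.  72. 144.] (array([ 489.7, -388.3]), array([ 78.6, 169.3]), 4.8)
tray_narrow_seat 0.29 [184. 148.  91. 179.] (array([504.8, -96.8]), array([100.1, 220.4]), 171.7)
```

View pics/w19c.png

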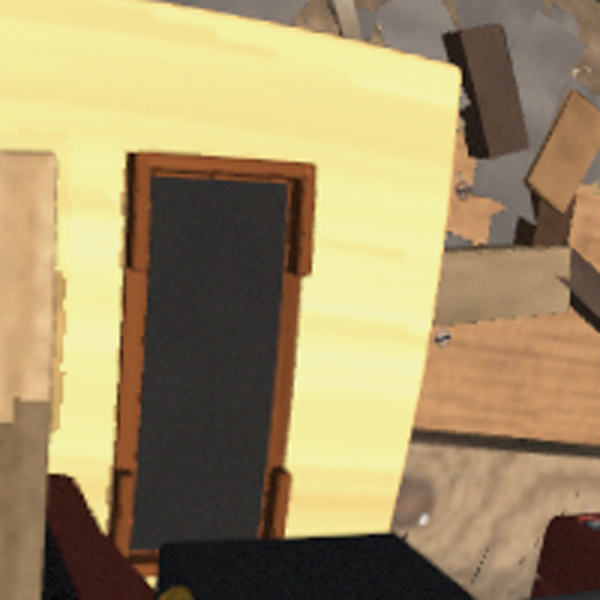

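```bash
python3 -m creep '[{"dx":0,"dy":-0.001,"dz":0.015,"yaw":0},{"dx":0,"dy":-0.004,"dz":0.05,"yaw":0},{"dx":0.02,"dy":-0.007,"dz":0.085,"yaw":0},{"dx":0.05,"dy":-0.0087,"dz":0.112,"yaw":0},{"dx":0.085,"dy":-0.0087,"dz":0.1215,"yaw":0},{"dx":0.12,"dy":-0.0087,"dz":0.1215,"yaw":0},{"dx":0.145,"dy":-0.0087,"dz":0.1215,"yaw":0},{"dx":0.158,"dy":-0.0087,"dz":0.1215,"yaw":0},{"dx":0.158,"dy":-0.0087,"dz":0.1215,"yaw":0},{"dx":0.158,"dy":-0.0087,"dz":0.1215,"yaw":0}]';  python3 - <<'E'
from h import *
s,f=grab('wrist','w20'); plan(.4897,-.3898,.0417,4.8)
E
```

```text
clock: 28.08
position: [0.4903, -0.3919, 0.0632]
eef_rot: [0.479, 0.52, -0.479, 0.521]
force: [-0.1, -0.5, -2.1]
finger_gap: 0.509
{'now': array([ 490.4, -391.9,   63.4]), 'tilt': array([ 0.002, -0.002, -1.   ]), 'zh': np.float64(-85.22), 'd_mm': array([21.7, -0.6, -2.2]), 'q': array([-0.78,  0.57,  1.6 ,  0.  ,  0.97,  0.7 ]), 't': 28.12, 'F': array([ 0.1,  0.1, -1.5]), 'yaw': np.float64(-0.02)}
```

View pics/w20.png

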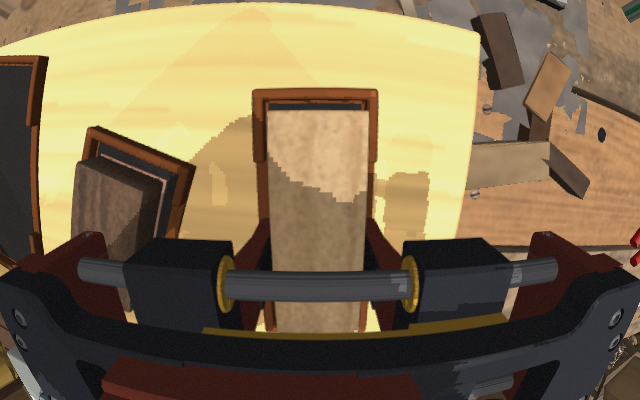

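```bash
python3 -m creep '[{"dx":0.007,"dy":-0.0005,"dz":-0.001,"yaw":0},{"dx":0.013,"dy":-0.0005,"dz":-0.0015,"yaw":0},{"dx":0.018,"dy":-0.0005,"dz":-0.0015,"yaw":0},{"dx":0.022,"dy":-0.0005,"dz":-0.0015,"yaw":0},{"dx":0.022,"dy":-0.0005,"dz":-0.0015,"yaw":0},{"dx":0.022,"dy":-0.0005,"dz":-0.0015,"yaw":0}]';  python3 - <<'E'
from h import *
s,f=grab('wrist','w21'); plan(.4897,-.3898,.0417,4.8)
E
```

```text
clock: 28.88
position: [0.4888, -0.3893, 0.0417]
eef_rot: [0.479, 0.521, -0.479, 0.52]
force: [-3.7, 4.1, 13.3]
finger_gap: 0.51
{'now': array([ 488.8, -389.4,   41.7]), 'tilt': array([-0.,  0., -1.]), 'zh': np.float64(-85.22), 'd_mm': array([0. , 0.9, 0.5]), 'q': array([-0.78,  0.59,  1.62,  0.  ,  0.93,  0.7 ]), 't': 28.93, 'F': array([-3.8,  3.4, 14.8]), 'yaw': np.float64(-0.02)}
```

View pics/w21.png

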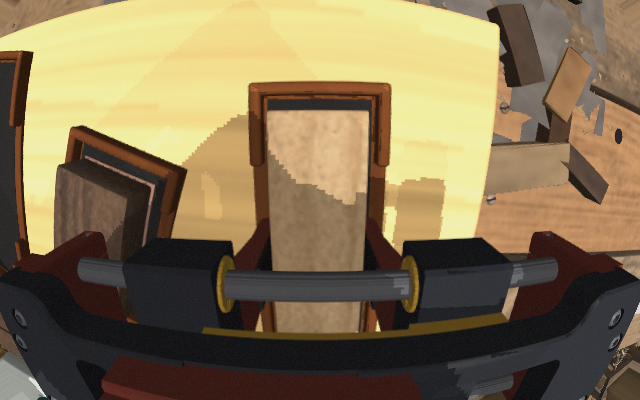

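On the floor at the predicted height (z 0.0417), blank between the rims (columns 267–369 within rim 263–378). Release and rise.

```bash
python3 -m creep '[{"dx":-0.001,"dy":0,"dz":0,"yaw":0},{"dx":-0.001,"dy":0,"dz":0,"yaw":0}]'; python3 -m creep '[{"dx":0,"dy":0,"dz":0,"yaw":0},{"dx":0,"dy":0,"dz":0,"yaw":0},{"dx":0,"dy":0,"dz":0,"yaw":0},{"dx":-0.02,"dy":0,"dz":0,"yaw":0},{"dx":-0.06,"dy":0,"dz":0,"yaw":0},{"dx":-0.11,"dy":0,"dz":0,"yaw":0},{"dx":-0.15,"dy":0,"dz":0,"yaw":0},{"dx":-0.18,"dy":0,"dz":0,"yaw":0},{"dx":-0.18,"dy":0,"dz":0,"yaw":0},{"dx":-0.18,"dy":0,"dz":0,"yaw":0}]' 0.07 30;  python3 - <<'E'
from h import *
s,f=grab('wrist','w22'); plan(.472,.072,.22,2)
for n in ['tray_short_seat','tray_narrow_seat','tray_long_seat','blank_c']:
    for q in manip.silhouettes(f,n)[:1]:
        print(n,round(q['p'],2),np.round(q['rect']),rect(f,q['pixels'],.069 if n[0]=='b' else ZT[n],s))
E
```

```text
clock: 29.18
position: [0.4888, -0.3895, 0.0418]
eef_rot: [0.479, 0.521, -0.479, 0.52]
force: [-2.3, 1.6, 7.0]
finger_gap: 0.512
clock: 30.42
position: [0.4884, -0.3891, 0.2199]
eef_rot: [0.479, 0.521, -0.479, 0.52]
force: [0.4, 0.5, -0.1]
finger_gap: 0.798
{'now': array([ 488.2, -388.9,  219.4]), 'tilt': array([-0.002,  0.002, -1.   ]), 'zh': np.float64(-85.23), 'd_mm': array([ 4.000e-01,  2.220e+01, -4.606e+02]), 'q': array([-0.78,  0.4 ,  1.46,  0.  ,  1.29,  0.7 ]), 't': 30.48, 'F': array([-0.1,  0. ,  0. ]), 'yaw': np.float64(2.77)}
tray_short_seat 0.72 [203. 180.  95. 127.] (array([ 471.6, -248.5]), array([ 94.1, 133.3]), 162.5)
tray_narrow_seat 0.7 [321. 175.  71. 147.] (array([ 488.7, -391. ]), array([ 75.8, 169.5]), 4.7)
tray_long_seat 0.92 [109. 148.  67. 167.] (array([504.7, -99.3]), array([103.5, 218.3]), 171.6)
blank_c 0.58 [316. 177.  49. 129.] (array([ 489.2, -389.6]), array([ 45.4, 138.8]), 4.9)
```

View pics/w22.png

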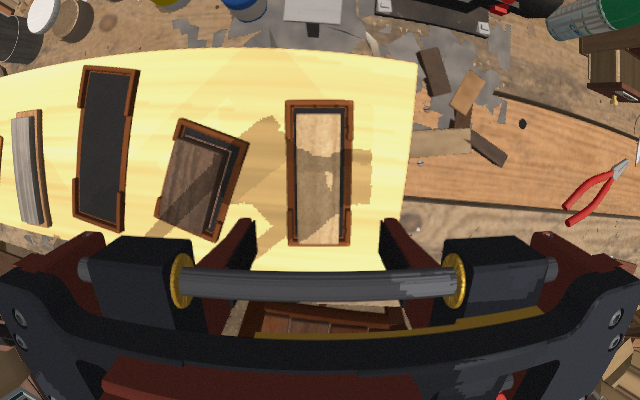

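```bash
python3 -m creep '[{"dx":0,"dy":0.001,"dz":-0.02,"yaw":0},{"dx":0,"dy":0.003,"dz":-0.065,"yaw":1},{"dx":0,"dy":0.006,"dz":-0.115,"yaw":2},{"dx":0,"dy":0.008,"dz":-0.165,"yaw":2.8},{"dx":0,"dy":0.01,"dz":-0.215,"yaw":2.8},{"dx":0,"dy":0.013,"dz":-0.265,"yaw":2.8},{"dx":0,"dy":0.015,"dz":-0.315,"yaw":2.8},{"dx":0,"dy":0.018,"dz":-0.365,"yaw":2.8},{"dx":0,"dy":0.02,"dz":-0.415,"yaw":2.8},{"dx":0,"dy":0.022,"dz":-0.45,"yaw":2.8},{"dx":0,"dy":0.022,"dz":-0.461,"yaw":2.8},{"dx":0,"dy":0.022,"dz":-0.461,"yaw":2.8}]' 0.0878 30; python3 -m creep '[{"dx":0,"dy":0,"dz":0,"yaw":0},{"dx":0,"dy":0,"dz":0,"yaw":0},{"dx":0,"dy":0,"dz":0,"yaw":0}]';  python3 - <<'E'
from h import *
s,f=grab('wrist','w23'); plan(.472,.072,.22,2)
import pickle; pickle.dump((s,f),open('w23.pkl','wb'))
for n in ['whetstone_c','tray_long_seat']:
    for q in manip.silhouettes(f,n)[:2]:
        print(n,round(q['p'],2),np.round(q['rect']),rect(f,q['pixels'],.044,s),rect(f,q['pixels'],.058,s))
im=f['pixels'][:,:,::-1]
cv2.imwrite('pics/w23c.png',cv2.resize(im[60:260,220:420],None,fx=3,fy=3,interpolation=cv2.INTER_CUBIC))
E
```

```text
clock: 32.17
position: [0.4719, 0.0721, 0.2211]
eef_rot: [0.491, 0.509, -0.491, 0.509]
force: [1.0, 0.0, -0.7]
finger_gap: 0.998
clock: 32.55
position: [0.4726, 0.0709, 0.2211]
eef_rot: [0.492, 0.508, -0.492, 0.508]
force: [-1.2, 0.2, -0.6]
finger_gap: 1.001
{'now': array([472.6,  71. , 221.2]), 'tilt': array([-0.,  0., -1.]), 'zh': np.float64(-88.09), 'd_mm': array([ 1.2, -0.6, -1. ]), 'q': array([0.  , 0.18, 1.77, 0.  , 1.19, 1.54]), 't': 32.6, 'F': array([ 0. , -0.7, -0.1]), 'yaw': np.float64(-0.09)}
whetstone_c 0.94 [318. 174.  62. 166.] (array([470.3,  72. ]), array([ 66.3, 187.6]), 1.3) (array([473.1,  72.1]), array([ 63.6, 179.8]), 1.3)
tray_long_seat 0.79 [456. 148.  98. 189.] (array([505.5, -90.6]), array([ 98.6, 219. ]), 171.4) (array([506.9, -83.9]), array([ 94.5, 210. ]), 171.4)
```

View pics/w23c.png

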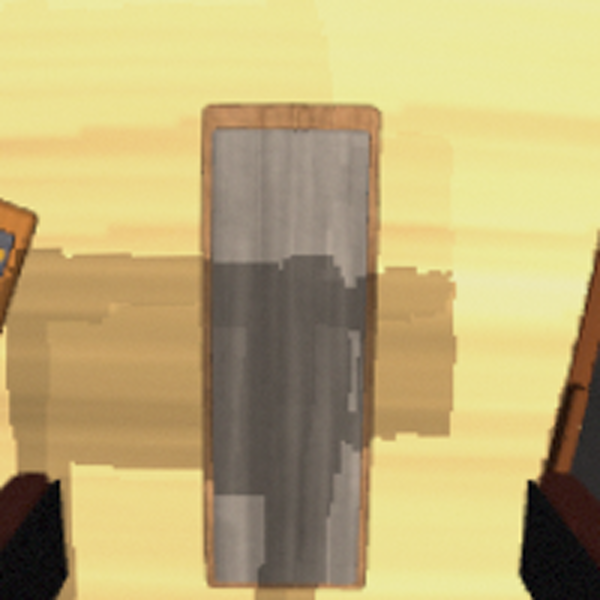

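```bash
python3 -m creep '[{"dx":0.02,"dy":-0.001,"dz":-0.0005,"yaw":0.6},{"dx":0.06,"dy":-0.0023,"dz":-0.001,"yaw":0.6},{"dx":0.11,"dy":-0.0023,"dz":-0.001,"yaw":0.6},{"dx":0.15,"dy":-0.0023,"dz":-0.001,"yaw":0.6},{"dx":0.172,"dy":-0.0023,"dz":-0.001,"yaw":0.6},{"dx":0.181,"dy":-0.0023,"dz":-0.001,"yaw":0.6},{"dx":0.185,"dy":-0.0023,"dz":-0.001,"yaw":0.6},{"dx":0.185,"dy":-0.0023,"dz":-0.001,"yaw":0.6}]'; python3 -m creep '[{"dx":0,"dy":0,"dz":0,"yaw":0},{"dx":0,"dy":0,"dz":0,"yaw":0},{"dx":0,"dy":0,"dz":0,"yaw":0},{"dx":0,"dy":0,"dz":0,"yaw":0},{"dx":0,"dy":0,"dz":0,"yaw":0}]' 0.0 55; python3 -m creep '[{"dx":-0.005,"dy":0,"dz":0,"yaw":0},{"dx":-0.015,"dy":0,"dz":0,"yaw":0},{"dx":-0.03,"dy":0,"dz":0,"yaw":0},{"dx":-0.04,"dy":0,"dz":0,"yaw":0},{"dx":-0.04,"dy":0,"dz":0,"yaw":0},{"dx":-0.04,"dy":0,"dz":0,"yaw":0}]';  python3 - <<'E'
from h import *
s,f=grab('wrist','w24'); plan(.505,-.095,.1,171.5)
s,f=grab('side','s24');im=cv2.imread('pics/s24.png')
cv2.imwrite('pics/s24c.png',cv2.resize(im[110:260,170:370],None,fx=3.5,fy=3.5,interpolation=cv2.INTER_CUBIC))
E
```

```text
clock: 33.7
position: [0.4708, 0.0725, 0.0367]
eef_rot: [0.494, 0.506, -0.494, 0.506]
force: [-0.6, -1.1, 0.1]
finger_gap: 0.998
clock: 34.33
position: [0.4705, 0.0726, 0.0366]
eef_rot: [0.494, 0.506, -0.494, 0.506]
force: [0.1, -0.3, 6.4]
finger_gap: 0.731
clock: 35.08
position: [0.4699, 0.0725, 0.076]
eef_rot: [0.494, 0.506, -0.494, 0.506]
force: [-0.6, 0.2, -3.9]
finger_gap: 0.734
{'now': array([469.8,  72.5,  75.8]), 'tilt': array([-0.001,  0.   , -1.   ]), 'zh': np.float64(-88.62), 'd_mm': array([-24.2,  31.2, 168.3]), 'q': array([0.01, 0.38, 1.93, 0.  , 0.83, 1.55]), 't': 35.12, 'F': array([ 0.1, -0.5, -3.7]), 'yaw': np.float64(9.88)}
```

View pics/w24.png

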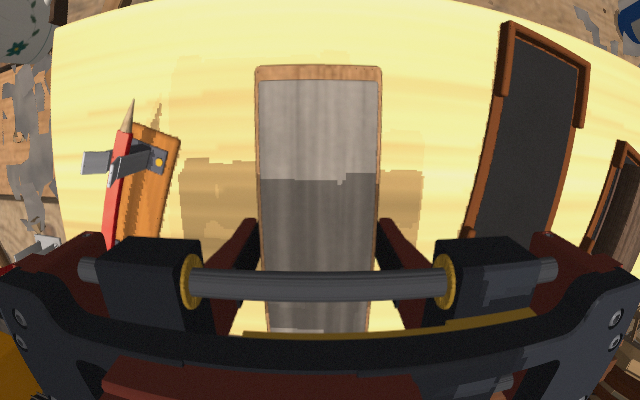

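View pics/s24c.png

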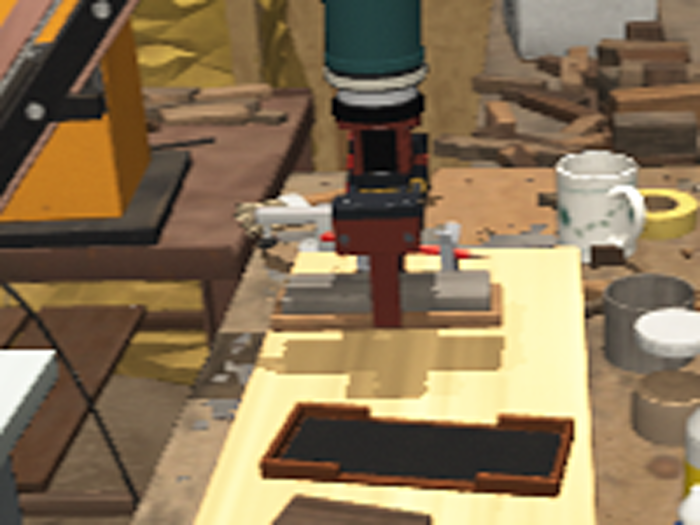

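```bash
python3 -m creep '[{"dx":-0.008,"dy":0.002,"dz":0.01,"yaw":0.5},{"dx":-0.02,"dy":0.006,"dz":0.035,"yaw":2},{"dx":-0.025,"dy":0.012,"dz":0.065,"yaw":4},{"dx":-0.025,"dy":0.017,"dz":0.095,"yaw":6},{"dx":-0.025,"dy":0.023,"dz":0.125,"yaw":8},{"dx":-0.025,"dy":0.028,"dz":0.15,"yaw":9.5},{"dx":-0.025,"dy":0.031,"dz":0.163,"yaw":9.9},{"dx":-0.022,"dy":0.0315,"dz":0.1673,"yaw":9.9},{"dx":-0.015,"dy":0.0315,"dz":0.1673,"yaw":9.9},{"dx":-0.005,"dy":0.0315,"dz":0.1673,"yaw":9.9},{"dx":0.0,"dy":0.0315,"dz":0.1673,"yaw":9.9},{"dx":0.0,"dy":0.0315,"dz":0.1673,"yaw":9.9}]'; python3 -m creep '[{"dx":0.005,"dy":0,"dz":0,"yaw":0},{"dx":0.01,"dy":0,"dz":0,"yaw":0},{"dx":0.01,"dy":0,"dz":0,"yaw":0}]';  python3 - <<'E'
from h import *
s,f=grab('wrist','w25'); plan(.5053,-.094,.0406,171.5)
E
```

```text
clock: 36.67
position: [0.5051, -0.0934, 0.0755]
eef_rot: [-0.535, -0.462, 0.536, -0.461]
force: [-0.3, 0.7, -4.2]
finger_gap: 0.728
clock: 37.05
position: [0.5053, -0.0939, 0.0658]
eef_rot: [-0.536, -0.462, 0.536, -0.461]
force: [-0.2, 0.6, -3.6]
finger_gap: 0.728
{'now': array([505.5, -93.9,  66. ]), 'tilt': array([-0.,  0., -1.]), 'zh': np.float64(-98.53), 'd_mm': array([25.4, -0.2,  0.1]), 'q': array([-0.32,  0.44,  1.86,  0.  ,  0.84,  1.4 ]), 't': 37.1, 'F': array([-0.3,  0.2, -3.5]), 'yaw': np.float64(-0.03)}
```

View pics/w25.png

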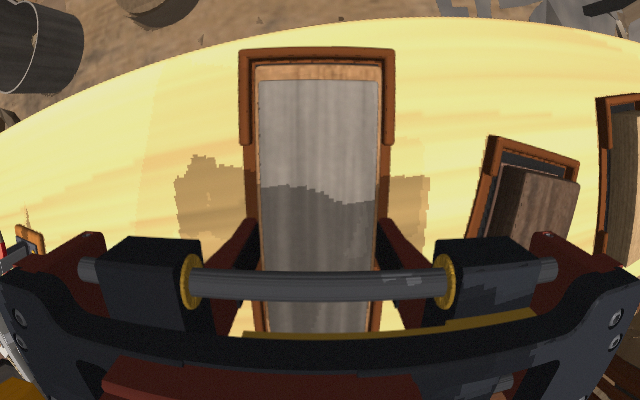

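```bash
python3 -m creep '[{"dx":0.008,"dy":0,"dz":0,"yaw":0},{"dx":0.015,"dy":0,"dz":0,"yaw":0},{"dx":0.021,"dy":0,"dz":0,"yaw":0},{"dx":0.0255,"dy":0,"dz":0,"yaw":0},{"dx":0.0255,"dy":0,"dz":0,"yaw":0},{"dx":0.0255,"dy":0,"dz":0,"yaw":0}]';  python3 - <<'E'
from h import *
s,f=grab('wrist','w26'); plan(.5053,-.094,.0406,171.5)
E
```

```text
clock: 37.85
position: [0.5055, -0.0939, 0.0407]
eef_rot: [-0.536, -0.462, 0.536, -0.461]
force: [-1.8, 0.5, -0.7]
finger_gap: 0.733
{'now': array([505.5, -93.9,  40.7]), 'tilt': array([-0.,  0., -1.]), 'zh': np.float64(-98.52), 'd_mm': array([ 0.1, -0.2,  0.1]), 'q': array([-0.32,  0.48,  1.88,  0.  ,  0.78,  1.4 ]), 't': 37.9, 'F': array([-1.5,  1.8, -0.4]), 'yaw': np.float64(-0.02)}
```

View pics/w26.png

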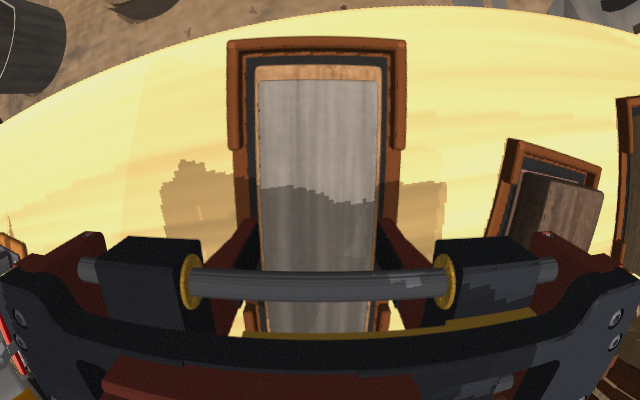

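Centred and touching the floor (weight taken off). Release slowly and rise.

```bash
python3 -m creep '[{"dx":0.0005,"dy":0,"dz":0,"yaw":0},{"dx":0.0005,"dy":0,"dz":0,"yaw":0}]' 0.0 10; python3 -m creep '[{"dx":0,"dy":0,"dz":0,"yaw":0},{"dx":0,"dy":0,"dz":0,"yaw":0},{"dx":0,"dy":0,"dz":0,"yaw":0},{"dx":-0.02,"dy":0,"dz":0,"yaw":0},{"dx":-0.06,"dy":0,"dz":0,"yaw":0},{"dx":-0.11,"dy":0,"dz":0,"yaw":0},{"dx":-0.16,"dy":0,"dz":0,"yaw":0},{"dx":-0.21,"dy":0,"dz":0,"yaw":0},{"dx":-0.24,"dy":0,"dz":0,"yaw":0},{"dx":-0.26,"dy":0,"dz":0,"yaw":0},{"dx":-0.26,"dy":0,"dz":0,"yaw":0},{"dx":-0.26,"dy":0,"dz":0,"yaw":0}]' 0.0878 30;  python3 - <<'E'
from h import *
s,f=grab('wrist','w27'); plan(.472,.072,.22,2)
for n,z in [('tray_short_seat',.044),('tray_narrow_seat',.044),('tray_long_seat',.044),('blank_c',.069),('sanding_block_c',.066),('whetstone_c',.048)]:
    for q in manip.silhouettes(f,n)[:1]:
        print(n,round(q['p'],2),np.round(q['rect']),rect(f,q['pixels'],z,s))
E
```

```text
clock: 38.15
position: [0.5055, -0.0939, 0.0406]
eef_rot: [-0.536, -0.462, 0.536, -0.461]
force: [-3.1, 1.0, 5.1]
finger_gap: 0.744
clock: 39.65
position: [0.5051, -0.0938, 0.2991]
eef_rot: [-0.536, -0.462, 0.536, -0.461]
force: [-0.4, 0.2, -0.2]
finger_gap: 1.003
{'now': array([504.9, -93.8, 298.8]), 'tilt': array([-0.002,  0.001, -1.   ]), 'zh': np.float64(-98.53), 'd_mm': array([  79.,  -57., -159.]), 'q': array([-0.32,  0.17,  1.58,  0.  ,  1.39,  1.4 ]), 't': 39.7, 'F': array([-0.9, -0.2,  0.2]), 'yaw': np.float64(-10.53)}
tray_long_seat 0.74 [319. 163.  71. 155.] (array([504.2, -94.7]), array([ 97.3, 220.2]), 171.7)
blank_c 0.83 [508. 156.  45.  96.] (array([ 488.8, -378.8]), array([ 68.2, 143.6]), 4.7)
sanding_block_c 0.65 [425. 177.  58.  76.] (array([ 472. , -239.8]), array([ 69.9, 101.6]), 163.2)
whetstone_c 0.68 [319. 164.  49. 137.] (array([504.8, -94.1]), array([ 65.7, 186.1]), 171.4)
```

View pics/w27.png

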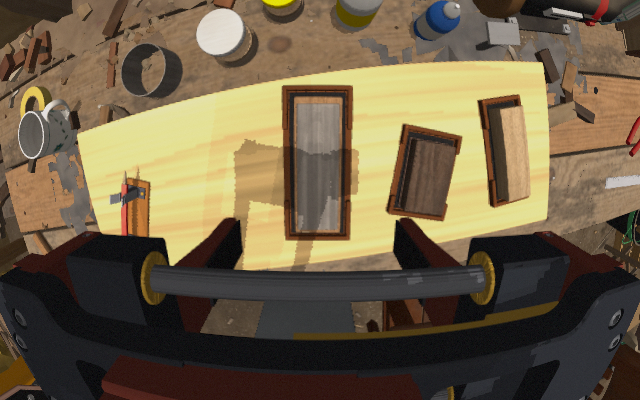

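```bash
python3 -c "
from h import *
plan(.42,.231,.25,159.7)"
```

```text
{'now': array([505.5, -93.9, 299.6]), 'tilt': array([-0.001,  0.   , -1.   ]), 'zh': np.float64(-98.52), 'd_mm': array([  49.8, -132.6, -308.6]), 'q': array([-0.32,  0.17,  1.58,  0.  ,  1.39,  1.4 ]), 't': 40.0, 'F': array([-0.6, -1.3,  0.7]), 'yaw': np.float64(11.78)}
```

```bash
python3 -m creep '[{"dx":0,"dy":-0.008,"dz":-0.02,"yaw":1},{"dx":0,"dy":-0.026,"dz":-0.06,"yaw":4},{"dx":0,"dy":-0.043,"dz":-0.1,"yaw":7},{"dx":0,"dy":-0.06,"dz":-0.14,"yaw":10},{"dx":0,"dy":-0.078,"dz":-0.18,"yaw":11.8},{"dx":0.01,"dy":-0.095,"dz":-0.22,"yaw":11.8},{"dx":0.02,"dy":-0.11,"dz":-0.26,"yaw":11.8},{"dx":0.035,"dy":-0.125,"dz":-0.295,"yaw":11.8},{"dx":0.05,"dy":-0.133,"dz":-0.309,"yaw":11.8},{"dx":0.05,"dy":-0.133,"dz":-0.309,"yaw":11.8},{"dx":0.05,"dy":-0.133,"dz":-0.309,"yaw":11.8},{"dx":0.05,"dy":-0.133,"dz":-0.309,"yaw":11.8}]'; python3 -m creep '[{"dx":0,"dy":0,"dz":0,"yaw":0},{"dx":0,"dy":0,"dz":0,"yaw":0}]';  python3 - <<'E'
from h import *
import pickle
s,f=grab('wrist','w28'); plan(.42,.231,.25,159.7); pickle.dump((s,f),open('w28.pkl','wb'))
im=f['pixels'][:,:,::-1]
cv2.imwrite('pics/w28c.png',cv2.resize(im[60:210,240:390],None,fx=4,fy=4,interpolation=cv2.INTER_CUBIC))
s,f=grab('top','t28')
im=cv2.imread('pics/t28.png'); cv2.imwrite('pics/t28c.png',cv2.resize(im[165:290,170:480],None,fx=2.5,fy=2.5,interpolation=cv2.INTER_CUBIC))
grab('side','s28')
E
```

```text
clock: 41.5
position: [0.4208, 0.2305, 0.2508]
eef_rot: [0.581, 0.403, -0.58, 0.404]
force: [-0.6, -0.0, 0.1]
finger_gap: 0.996
clock: 41.75
position: [0.4203, 0.231, 0.2505]
eef_rot: [0.581, 0.404, -0.58, 0.404]
force: [-0.3, 0.3, -0.2]
finger_gap: 1.001
{'now': array([420.2, 231.1, 250.4]), 'tilt': array([ 0.,  0., -1.]), 'zh': np.float64(-110.36), 'd_mm': array([ 0.4, -0.2,  0.1]), 'q': array([0.36, 0.16, 1.72, 0.  , 1.26, 2.28]), 't': 41.8, 'F': array([ 0.6, -0. , -0. ]), 'yaw': np.float64(-0.06)}
```

View pics/w28c.png

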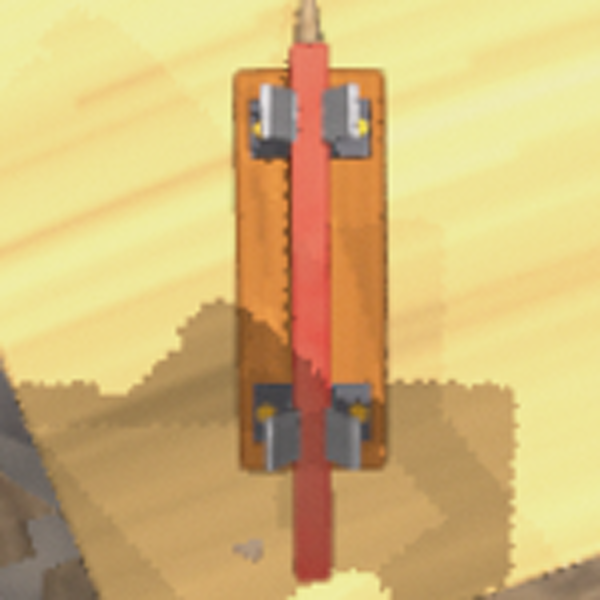

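View pics/s28.png

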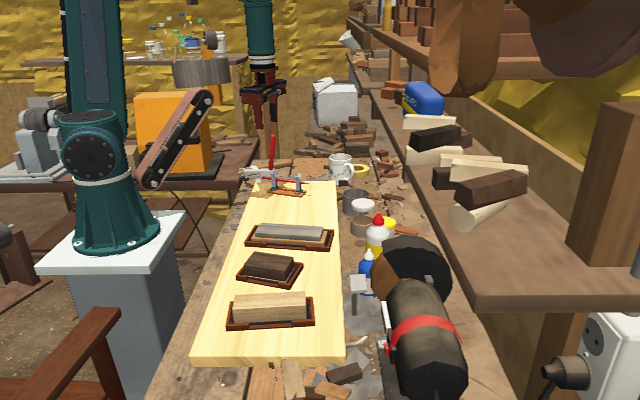

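```bash
python3 - <<'E'
from h import *
import pickle
s,f=pickle.load(open('w28.pkl','rb'))
im=f['pixels'][:,:,::-1]
cv2.imwrite('pics/w28d.png',cv2.resize(im[40:100,290:350],None,fx=8,fy=8,interpolation=cv2.INTER_CUBIC))
P=lambda a:np.c_[240+np.array(a,float)[:,0]/4,60+np.array(a,float)[:,1]/4]
d=np.array([np.cos(np.radians(-20.3)),np.sin(np.radians(-20.3))])
b=onz(f,P([[312,70],[313,468]]),.038,s)*1000; print('base',b@d,(b@d).mean(), np.diff(b@d))
p=onz(f,P([[310,44],[314,580]]),.074,s)*1000; print('paint front, butt',p@d, 'ctr from butt',(p@d)[1]+85.5)
j=onz(f,P([[265,110],[362,108],[271,445],[358,443]]),.097,s)*1000; print('flare tops',j@d,(j@d).mean())
E
```

```text
base [428.44148679 307.13020414] 367.7858454691988 [-121.31128265]
paint front, butt [431.01453706 281.77446923] ctr from butt 367.2744692292167
flare tops [410.56926299 411.0596932  324.70837008 325.1958683 ] 367.8832986424437
```

View pics/w28d.png

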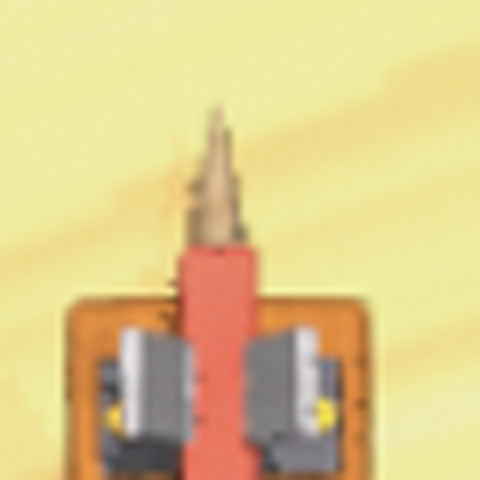

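```bash
python3 -c "
from bench import manip
print(manip.state()['clock']); print(manip.hand_in())"
```

```text
41.9
the job is handed in; nothing more can be done
None
```

I handed the job in at 41.9 s of the 128 s allowed, with the gripper open and clear of everything. All four pieces are where they were asked to go, placed in the order pencil, sanding block, blank, whetstone.

- **Pencil:** pressed to a hard stop at the seated height (its centre at about z = 0.074), with about 37 N at the end of the push. The grip did not slip. The last wrist picture shows the jaw lips over its edges and its centre within about 1 mm of the holder's middle. An earlier, more oblique picture had put it 1–4 mm off; I trust the closer one.
- **Sanding block:** about 1 mm from the centre of the short tray, flat on the floor.
- **Blank:** about 1 mm from the centre of the narrow tray, flat on the floor.
- **Whetstone:** about 1 mm from the centre of the long tray, flat on the floor, stone side up.
- **Bottle and sleeve:** the arm never came near them and they are still standing in the last pictures. I did not re-measure their positions.

One move call was refused early on with "invalid input". I reissued it with every value written out, and nothing was disturbed. In the last overview picture the networks' sizes for the sanding block and the blank came out too wide, because they were seen from the side. I relied on the pictures taken from straight above each tray instead.

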